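# Set the doctor-blade gap screw by gauge-strip drag

## Robot

A 6-joint arm with a two-finger parallel gripper is mounted at the origin on a cart in front of the work surface, level with it; the furniture and walls round the work are solid. World frame = base frame: x ahead of the robot, y to its left, z up, the work surface at z = 0. Lengths are in m, angles in rad, forces in N, time in s.
With the tool pointing down it reaches from about 0.225 to 0.725 m from the base axis. Payload 3.1 kg.
Tool frame: the origin (TCP) lies midway between the tips of the shut fingers; the grasp point (between the pads) lies 19 mm behind it (env.grip_point_offset is the distance from the TCP to the grasp point, in m); z points along the fingers, x is the direction in which the jaws open and shut, and the axes are right-handed (so a half turn about z gives the same grasp; the last joint's range is limited). The gripper opens to 85 mm and grips with 20 to 120 N. Pads are 22 mm wide; open, the fingers measure 114 mm over their backs; the gripper's body (76 mm by 85 mm) begins 54 mm behind the grasp point. The pads swing forward as they close: fully open they stand 13 mm farther back than shut.
Start: joints at [0.983, 0.048, 0.099, 1.622, 0, 1.443], TCP at [0.233, 0.47, 0.231] pointing down, gripper open.
Joint ranges: [-2.91, 2.91], [-0.99, 1.94], [-1.21, 1.42], [-2.12, 2.29], [-1.49, 1.47], [-3.14, 3.14]. Speed limits (rad/s): [2.79, 2.79, 3.14, 3.14, 3.14, 3.14].

## Interface

Orientations are given as a 3x3 rotation matrix whose columns are the frame's x, y, z axes.
In Python, from plant import env gives the robot as it stands.
- The arm moves only by the tool send_rows, never from a script. Its arguments are lists of equal length, an entry for each row: "twist": the turn, a rotation vector about the tool's x, y, z in degrees, a list of three; "linear": the shift along the tool's x, y, z in m, a list of three; "jaw": the opening, from 0 (shut) to 1 (fully open). A call has 1 to 20 rows; each row is the pose to reach, as a shift and turn from the pose commanded when the call began, along the tool's axes at that moment; what a row does not reach only later rows make up. A row lasts 1/12 s, in which the tool goes at most 41.7 mm and 7.16 degrees, less where a joint would pass 70% of its speed; a pose out of reach is approached as far as the arm can. A call with a gripper value outside its range is refused whole. The fingers move at their own pace and stop on an object; the grip force is fixed at half the most. Time passes only in rows, so rows that repeat a pose let the fingers close. It gives the time, the measured TCP pose, the force and the opening at its end, in the units of the state.
- env.sense(): the state, without advancing time (a new reading comes with each control period).
- env.get_image(name): name is "scene" or "top" or "wrist"; returns (picture, depth): 420x560x3 uint8, red, green, blue; 420x560 float32, m along the optical axis (not along the pixel's ray), 0 where there is no reading.
- env.get_calibration(name): a dict with "fx", "fy", "cx", "cy" (pixels), "R" (3x3) and "t" (3): a world point X has camera coordinates R X + t. Camera axes: x right, y down, z forward; pixel columns grow to the right and rows downward; lengths in m; the calibration is good to about 2 mm. The wrist camera is an equidistant fisheye: a pixel r from the principal point sees the ray r / f radians off the axis. A picture is of the moment at which its call begins: read the wrist's pose just before it. get_calibration takes no time and is no camera call; for the wrist camera it gives the pose at the moment of the call.
- env.job_done(): hands the job in, once; it reports no verdict.
The state is a dict: "time_s": time; "qpos": joint angles; "joint_vel": joint speeds; "tau": joint torques, N m; "tool_pos": TCP position; "tcp_rot": TCP orientation; "contact_force": force on the tool from outside, world axes, zero at the start; "ft_torque": the same for the moment, N m; "opening": opening from 0.0 (shut) to 1.0 (fully open).
Only numpy, scipy, OpenCV 4.12 (cv2) and the standard library are available. Lean on these libraries where they do the work, as an engineer would, in place of code of your own. Each camera call takes 0.05 s, during which the arm holds its last target.

## Task

Turn the adjusting knob of the blade-setting stand until the gauge strip lying under the blade just drags, so that it takes a steady level pull of 4 to 5 N to slide it - neither loose nor clamped - and never screw the blade down hard on it. Feel for the drag with short pulls of a few millimetres on the strip's tab; once the setting is right, draw the strip toward the robot, still dragging, until the tab's front face is flush with the front end of the bed, and leave it there flat under the blade. Do not disturb the things standing around.

Things in the scene. Friction and masses are not known exactly. Their poses are not given: they have to be found in the camera images.
- stand: fixed blade-setting stand: grey bed 205 x 96 mm, top 25 mm above the bench, from x = -155 mm (front end) to +50; aluminium bridge over it, 92 mm wide (y), 44 mm deep (x), 98 mm high. Origin on the bench below the knob axis; x along the bed away from the robot, z up. Guide rails 5 mm high, 25 mm apart inside, beside the strip from x = -50 to +45
- bed_front (a point): middle of the top edge of the bed's front end, 155 mm in front of the knob axis, 25 mm above the bench; axes as the stand
- knob_grip (a point): grip point of the round knurled knob on top of the bridge: on its upright axis, 120 mm above the bench. The knob is 36 mm in diameter, from 104 to 132 mm above the bench, and can be gripped in any direction
- knob (a joint): angle of the adjusting knob, rad, 0 (blade highest) to 4.2; starts between 0 and 0.5. Clockwise seen from above is positive and lowers the blade holder by 4 mm per rad. Friction about 0.08 N m; it stays where it is left
- holder: steel blade holder in the bridge. Origin: centre of its underside, 54 mm above the bench at knob angle 0. The blade below it (40 mm wide in y, 6 mm thick) projects 14 to 20 mm, unknown each time: at knob angle 0 its edge is 3 to 9 mm above the strip. It is sprung: after touching the strip its force grows 2 N per mm of holder travel (8 N per rad of knob), up to 9 mm
- gauge: gauge: steel strip 177 x 20 x 6 mm, 0.12 kg, lying flat on the bed under the blade, black upright tab at its front end. Origin: underside below the middle of the tab; x along the strip, away from the robot, parallel to the stand's within a degree. Pulled level, the drag is about 1.2 x the blade force (0.95 to 1.45); pressing down on the tab adds false drag, lifting it takes some away and loads the blade
- gauge_tab (a point): the tab of the gauge, 28 mm above the strip's underside, 53 mm above the bench. The tab is 14 mm long (x), 16 mm wide (y), from 6 to 47 mm above the strip's underside; its front face, 7 mm in front of this point, is the front end of the strip. At the start this point is 45 to 55 mm behind the bed's front end
- film_applicator: bare metal film applicator frame, 118 x 44 x 34 mm, lying beside the stand; bystander. Origin: centre of its underside
- paint_tin: small lever-lid paint tin, 62 mm across, 76 mm high; bystander. Origin: centre of its underside
- weight: knobbed brass weight, 30 mm across, 40 mm high; bystander. Origin: centre of its underside
Mind the look-alikes: they are no part of the job. Leave any yellow look-alike of the gauge alone.

How it is judged:
By the outcome, as a careful person would: the job done as asked, in the order asked, and still so for the second after the job is handed in, with the robot touching nothing.
It also fails if it takes over 72 s, if anything falls off the work surface, if the arm or the gripper's body presses on something with over 40 N, if the wrist force passes 120 N, or if a joint passes its speed limit or range.

## Working session

There is one attempt and no reset: what is moved stays moved. The work goes in short steps, Python scripts to look and compute and a tool call to move; the robot and the scene stay as the last step left them, time stands still between calls to the robot, and variables do not carry over. Pictures are saved under pics/ and viewed, and the job is handed in when it is done.

Besides the shell and the picture viewer there is one more tool, called after ">>>" as name(argument=value, ...), one argument or row to a line, values as JSON. send_rows: Moves the arm, as the interface text tells. Its arguments: {"type":"object","properties":{"twist":{"type":"array"},"linear":{"type":"array"},"jaw":{"type":"array"}},"required":["twist","linear","jaw"]}

```bash
ls; mkdir -p pics; python3 - <<'E'
from plant import env
import cv2,numpy as np
s=env.sense();print(s)
for n in ["scene","top","wrist"]:
    im,d=env.get_image(n); cv2.imwrite(f"pics/{n}0.png",im[:,:,::-1]); np.savez(f"pics/{n}0.npz",im=im,d=d,**env.get_calibration(n)); print(n,env.get_calibration(n))
E
```

```text
pics
{'time_s': 0.0, 'qpos': array([9.83211318e-01, 4.87095238e-02, 9.75516842e-02, 1.62198112e+00,
       2.36241989e-05, 1.44298959e+00]), 'joint_vel': array([ 9.49772361e-04, -8.83848856e-04, -3.42241824e-04,  1.17008635e-03,
        4.51950627e-04,  5.40505956e-05]), 'tau': array([ 7.59060622e-04, -3.38784814e+01,  3.20014036e+01,  2.03533337e-02,
       -2.10630637e-04, -2.26286765e-06]), 'tool_pos': array([0.2326306 , 0.46995656, 0.23011546]), 'tcp_rot': array([[ 4.43747916e-01,  8.96150685e-01, -1.31830597e-03],
       [ 8.96148650e-01, -4.43749757e-01, -1.93663342e-03],
       [-2.32051332e-03, -3.22021066e-04, -9.99997256e-01]]), 'contact_force': array([ 0.21413024, -0.1686855 , -0.65519789]), 'ft_torque': array([-0.01578329,  0.05095122,  0.02722851]), 'opening': 0.99862873417565}
scene {'fx': 392.74946373202727, 'fy': 392.74946373202727, 'cx': 281.563265086315, 'cy': 207.5451450903376, 'R': array([[ 0.68289479, -0.73033987,  0.0160738 ],
       [-0.50861545, -0.49113819, -0.70717296],
       [ 0.52437107,  0.47474935, -0.70685786]]), 't': array([-0.35058791,  0.38528047,  0.63625838])}
top {'fx': 476.658827891398, 'fy': 476.658827891398, 'cx': 271.70995779341337, 'cy': 216.68362071246366, 'R': array([[ 0.00540097, -0.99989848, -0.01318521],
       [-0.98801046, -0.00330139, -0.15435164],
       [ 0.15429244,  0.01386077, -0.98792799]]), 't': array([0.03904039, 0.55636358, 0.8577293 ])}
wrist {'fx': 325.19226210127806, 'fy': 325.19226210127806, 'cx': 281.5630455035612, 'cy': 211.33827587376047, 'R': array([[ 0.44307529,  0.89647989, -0.00284512],
       [ 0.84802259, -0.41809226,  0.32566323],
       [ 0.29076101, -0.14670606, -0.94548155]]), 't': array([-0.52384441, -0.04264681,  0.38025316])}
```

View pics/scene0.png

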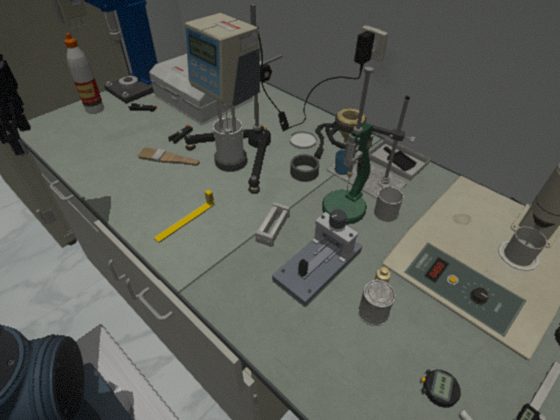

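View pics/top0.png

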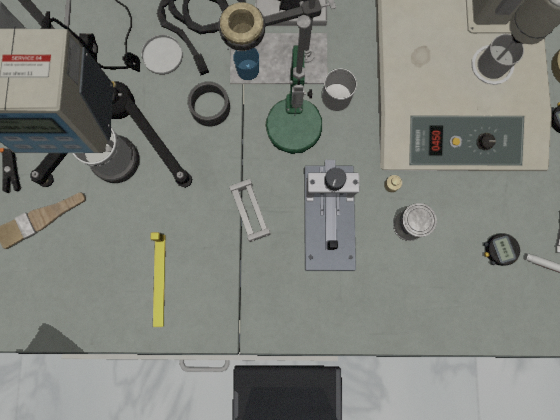

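View pics/wrist0.png

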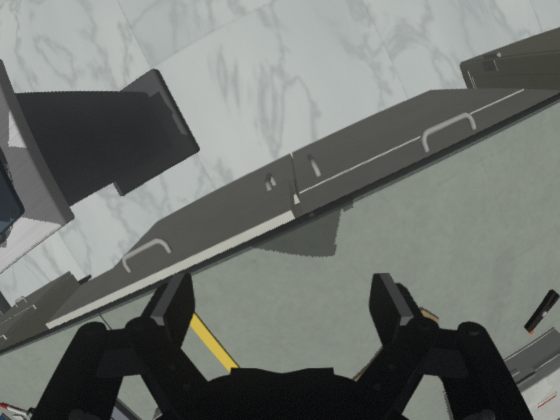

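```bash
cat > h.py <<'E'
import numpy as np,cv2
def load(n):
    return dict(np.load(f"pics/{n}.npz"))
def ray(c,u,v):
    d=c['R'].T@np.array([(u-c['cx'])/c['fx'],(v-c['cy'])/c['fy'],1.]);o=-c['R'].T@c['t'];return o,d
def onz(c,u,v,z):
    o,d=ray(c,u,v);return o+d*(z-o[2])/d[2]
def tri(c1,p1,c2,p2):
    o1,d1=ray(c1,*p1);o2,d2=ray(c2,*p2)
    A=np.stack([d1,-d2],1);s=np.linalg.lstsq(A,o2-o1,rcond=None)[0]
    a=o1+s[0]*d1;b=o2+s[1]*d2;return (a+b)/2,np.linalg.norm(a-b)
def cloud(c):
    d=c['d'];v,u=np.mgrid[:d.shape[0],:d.shape[1]]
    P=np.stack([(u-c['cx'])/c['fx']*d,(v-c['cy'])/c['fy']*d,d],-1)
    return (P-c['t'])@c['R']
E
python3 - <<'E'
from h import *
for n,(r0,r1,c0,c1) in {'top0':(150,290,280,450),'scene0':(190,330,250,420)}.items():
    c=load(n);im=c['im'][r0:r1,c0:c1,::-1];cv2.imwrite(f'pics/{n}_z.png',cv2.resize(im,None,fx=4,fy=4,interpolation=cv2.INTER_CUBIC))
    P=cloud(c); np.set_printoptions(precision=4,suppress=True)
c=load('top0');P=cloud(c)
for u,v in [(336,176),(336,180),(332,244),(332,240),(332,225),(315,240),(312,262),(312,178),(250,300)]: print(u,v,P[v,u])
E
```

```text
336 176 [ 0.6138 -0.0702  0.1313]
336 180 [ 0.6063 -0.0698  0.1334]
332 244 [ 0.502  -0.0683  0.0725]
332 240 [ 0.5096 -0.0688  0.0694]
332 225 [ 0.5426 -0.0736  0.0303]
315 240 [ 0.5145 -0.0416  0.0219]
312 262 [ 0.4723 -0.0353  0.0243]
312 178 [ 0.619  -0.0315  0.0945]
250 300 [ 0.3999  0.0833 -0.0026]
```

```bash
ls pics
```

```text
scene0.npz
scene0.png
scene0_z.png
top0.npz
top0.png
top0_z.png
wrist0.npz
wrist0.png
```

View pics/top0_z.png

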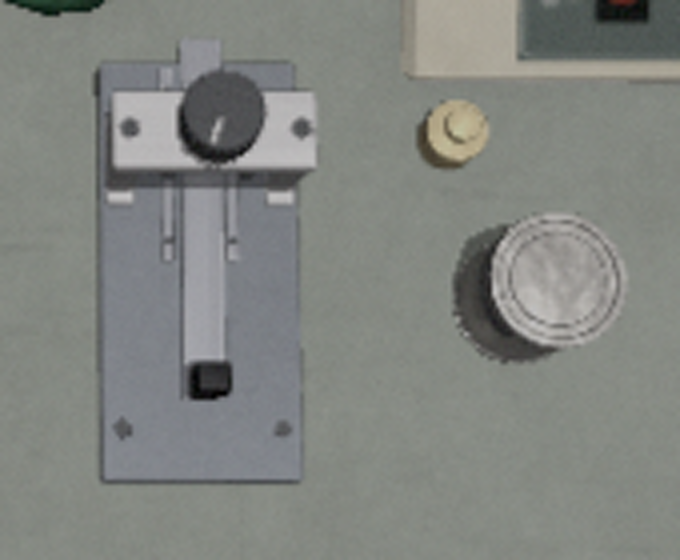

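View pics/scene0_z.png

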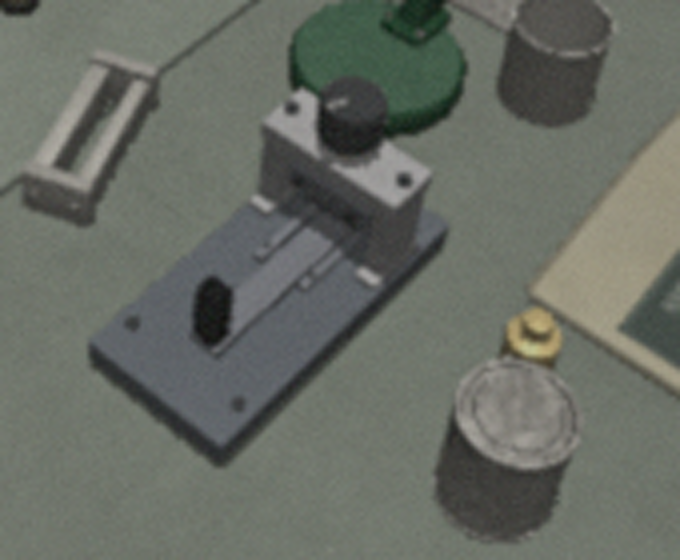

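```bash
python3 - <<'E'
from h import *
np.set_printoptions(precision=4,suppress=True)
t=load('top0');s=load('scene0')
T=lambda x,y:(280+(x-1.5)/4,150+(y-1.5)/4)
S=lambda x,y:(250+(x-1.5)/4,190+(y-1.5)/4)
print('knobtop',tri(t,T(224,110),s,S(353,97)),onz(t,*T(224,110),.132))
print('FR corner',tri(t,T(301,481),s,S(221,455)),'FL',tri(t,T(101,481),s,S(92,345)))
for p in [(101,481),(301,481),(98,62),(296,62),(200,481)]: print('bed',onz(t,*T(*p),.025))
for p in [(113,91),(314,91),(113,166),(316,167)]: print('bridge',onz(t,*T(*p),.098))
P=cloud(t)
K=P[(abs(P[...,0]-.61)<.03)&(abs(P[...,1]+.07)<.03)&(P[...,2]>.122)]
print('knob cloud',len(K),K.mean(0),K.min(0),K.max(0))
print('knobcircle',cv2.minEnclosingCircle(K[:,:2].astype(np.float32)))
im=t['im'].astype(int); m=(im.max(2)<60); m[:225]=0;m[260:]=0;m[:,:318]=0;m[:,350:]=0
q=P[m];print('tab',m.sum(),np.median(q,0),q.min(0),q.max(0)); vv,uu=np.where(m);print(uu.min(),uu.max(),vv.min(),vv.max())
q=q[q[:,2]>.06];print(len(q),q.mean(0),q.min(0),q.max(0))
Ps=cloud(s);im=s['im'].astype(int);m=(im.max(2)<50);mm=m&(abs(Ps[...,0]-.5)<.03)&(abs(Ps[...,1]+.07)<.03)&(Ps[...,2]>.03)
q=Ps[mm];print('tab scene',len(q),q.mean(0),q.min(0),q.max(0))
# edge at top of bed front, yaw
E
```

```text
knobtop (array([ 0.6108, -0.069 ,  0.1346]), np.float64(0.0005257166049646648)) [ 0.6117 -0.0695  0.132 ]
FR corner (array([ 0.4579, -0.1172,  0.0181]), np.float64(0.00020601573277306023)) FL (array([ 0.4584, -0.0227,  0.0214]), np.float64(0.0025531754713404866))
bed [ 0.4573 -0.0217  0.025 ]
bed [ 0.4577 -0.1162  0.025 ]
bed [ 0.6616 -0.0213  0.025 ]
bed [ 0.6618 -0.1182  0.025 ]
bed [ 0.4575 -0.0685  0.025 ]
bridge [ 0.6286 -0.0239  0.098 ]
bridge [ 0.6288 -0.1141  0.098 ]
bridge [ 0.5941 -0.0237  0.098 ]
bridge [ 0.5939 -0.1142  0.098 ]
knob cloud 356 [ 0.6114 -0.0685  0.1311] [ 0.5939 -0.0878  0.1224] [ 0.6313 -0.0514  0.135 ]
knobcircle ((0.612572431564331, -0.06907622516155243), 0.018920212984085083)
tab 87 [ 0.5011 -0.0685  0.07  ] [ 0.4959 -0.0786  0.0347] [ 0.5083 -0.0619  0.074 ]
327 337 241 249
66 [ 0.5023 -0.0693  0.0703] [ 0.4965 -0.0779  0.0606] [ 0.5083 -0.0619  0.074 ]
tab scene 117 [ 0.4995 -0.0721  0.0581] [ 0.495  -0.078   0.0315] [ 0.5081 -0.0633  0.0745]
```

```bash
python3 - <<'E'
from h import *
np.set_printoptions(precision=4,suppress=True)
from plant import env
s=env.sense();c=env.get_calibration('wrist')
o=-c['R'].T@c['t'];print('cam in tool',s['tcp_rot'].T@(o-s['tool_pos']));print('cam axes in tool (cols)',s['tcp_rot'].T@c['R'].T)
t=load('top0');P=cloud(t);sc=cloud(load('scene0'))
for Q in (P,sc):
    m=(Q[...,0]>.65)&(Q[...,0]<.95)&(abs(Q[...,1]+.05)<.12)&(Q[...,2]>.1)
    q=Q[m];print(len(q))
    for z in np.arange(.1,.6,.05):
        k=q[(q[:,2]>z)&(q[:,2]<z+.05)]
        if len(k):print(round(z,2),len(k),k.min(0)[:2],k.max(0)[:2],np.median(k,0))
E
```

```text
cam in tool [ 0.0001 -0.0839 -0.1415]
cam axes in tool (cols) [[ 1.      0.001  -0.0007]
 [-0.0007  0.9454  0.3258]
 [ 0.001  -0.3258  0.9454]]
2224
0.1 61 [ 0.743  -0.0315] [0.906  0.0086] [ 0.9001 -0.0263  0.1147]
0.15 1227 [ 0.7249 -0.069 ] [0.9206 0.07  ] [0.8877 0.0066 0.174 ]
0.2 463 [ 0.7253 -0.0262] [0.8987 0.0116] [0.7401 0.0022 0.2371]
0.25 116 [ 0.7403 -0.0079] [0.7552 0.0074] [ 0.7462 -0.0003  0.2707]
0.3 124 [ 0.744  -0.0053] [0.75   0.0037] [ 0.746  -0.0004  0.3262]
0.35 233 [ 0.7402 -0.0097] [0.7574 0.0078] [ 0.7469 -0.0009  0.3844]
1917
0.1 245 [ 0.7421 -0.0301] [0.9063 0.0084] [ 0.7998 -0.0078  0.1232]
0.15 799 [ 0.7237 -0.0686] [0.9271 0.07  ] [ 0.8019 -0.0062  0.1736]
0.2 516 [ 0.7235 -0.0308] [0.9066 0.0126] [ 0.7589 -0.0072  0.2293]
0.25 143 [ 0.7391 -0.0313] [0.9084 0.0063] [ 0.748  -0.0031  0.2689]
0.3 101 [ 0.743  -0.0046] [0.753  0.0039] [ 0.7466 -0.0014  0.3255]
0.35 113 [ 0.7399 -0.0082] [0.7584 0.0075] [ 0.7466 -0.0013  0.3754]
```

```bash
cat > mv.py <<'E'
import numpy as np
from scipy.spatial.transform import Rotation as Ro
from plant import env
def Rt(psi,tilt=0):
    p=np.radians(psi);a=np.radians(tilt)
    x=np.array([np.cos(p),np.sin(p),0]);z=np.array([0,0,-1.]);y=np.cross(z,x)
    R=np.stack([x,y,z],1)
    return R@Ro.from_rotvec([-a,0,0]).as_matrix()
def plan(pos,psi,tilt=0):
    s=env.sense();R=s['tcp_rot']
    print('t',round(s['time_s'],2),'q',np.round(s['qpos'],3),'F',np.round(s['contact_force'],2),'op',round(s['opening'],3),'pos',np.round(s['tool_pos'],4))
    print('linear',np.round(R.T@(np.array(pos)-s['tool_pos']),4),'twist',np.round(Ro.from_matrix(R.T@Rt(psi,tilt)).as_rotvec(degrees=True),2))
E
python3 - <<'E'
from mv import *
np.set_printoptions(suppress=True)
print(Rt(90,35))
plan((.40,-.07,.13),90,35)
E
```

```text
[[ 0.          0.81915204  0.57357644]
 [ 1.         -0.         -0.        ]
 [ 0.          0.57357644 -0.81915204]]
t 0.15 q [ 0.983  0.049  0.098  1.622 -0.     1.443] F [ 0.17  0.05 -0.15] op 1.001 pos [0.2327 0.4701 0.2304]
linear [-0.4096  0.3896  0.1011] twist [-34.41   8.14 -25.48]
```

>>> send_rows(
  twist=[
    [-34.4,8.1,-25.5],
    [-34.4,8.1,-25.5],
    [-34.4,8.1,-25.5],
    [-34.4,8.1,-25.5],
    [-34.4,8.1,-25.5],
    [-34.4,8.1,-25.5],
    [-34.4,8.1,-25.5],
    [-34.4,8.1,-25.5],
    [-34.4,8.1,-25.5],
    [-34.4,8.1,-25.5],
    [-34.4,8.1,-25.5],
    [-34.4,8.1,-25.5],
    [-34.4,8.1,-25.5],
    [-34.4,8.1,-25.5],
    [-34.4,8.1,-25.5],
    [-34.4,8.1,-25.5],
    [-34.4,8.1,-25.5],
    [-34.4,8.1,-25.5],
  ],
  linear=[
    [-0.41,0.39,0.1],
    [-0.41,0.39,0.1],
    [-0.41,0.39,0.1],
    [-0.41,0.39,0.1],
    [-0.41,0.39,0.1],
    [-0.41,0.39,0.1],
    [-0.41,0.39,0.1],
    [-0.41,0.39,0.1],
    [-0.41,0.39,0.1],
    [-0.41,0.39,0.1],
    [-0.41,0.39,0.1],
    [-0.41,0.39,0.1],
    [-0.41,0.39,0.1],
    [-0.41,0.39,0.1],
    [-0.41,0.39,0.1],
    [-0.41,0.39,0.1],
    [-0.41,0.39,0.1],
    [-0.41,0.39,0.1],
  ],
  jaw=[1,1,1,1,1,1,1,1,1,1,1,1,1,1,1,1,1,1],
)

```text
time_s: 1.65
tool_pos: [0.4087, -0.0751, 0.1316]
tcp_rot: [[0.001, 0.824, 0.566], [1.0, -0.004, 0.005], [0.006, 0.566, -0.824]]
contact_force: [0.2, 0.4, 0.1]
opening: 1.0
```

```bash
cat > wv.py <<'E'
from h import *
from plant import env
def wsave(n):
    c=env.get_calibration('wrist');im,d=env.get_image('wrist')
    cv2.imwrite(f'pics/{n}.png',im[:,:,::-1]);np.savez(f'pics/{n}.npz',im=im,d=d,**c)
def wray(c,u,v):
    a=(u-c['cx'])/c['fx'];b=(v-c['cy'])/c['fy'];r=np.hypot(a,b)+1e-12
    k=np.sin(r)/r
    d=np.stack([a*k,b*k,np.cos(r)],-1); return -c['R'].T@c['t'],d@c['R']
def wcloud(c):
    d=c['d'];v,u=np.mgrid[:d.shape[0],:d.shape[1]].astype(float)
    a=(u-c['cx'])/c['fx'];b=(v-c['cy'])/c['fy'];r=np.hypot(a,b)+1e-12;k=np.tan(np.minimum(r,1.4))/r
    P=np.stack([a*k*d,b*k*d,d],-1);return (P-c['t'])@c['R']
def wonz(c,u,v,z):
    o,d=wray(c,u,v);return o+d*(z-o[2])/d[2]
def wtri(c1,p1,c2,p2):
    o1,d1=wray(c1,*p1);o2,d2=wray(c2,*p2)
    s=np.linalg.lstsq(np.stack([d1,-d2],1),o2-o1,rcond=None)[0]
    a=o1+s[0]*d1;b=o2+s[1]*d2;return (a+b)/2,np.linalg.norm(a-b)
E
python3 - <<'E'
from wv import *
wsave('w1')
E
```

```text
(no output)
```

View pics/w1.png

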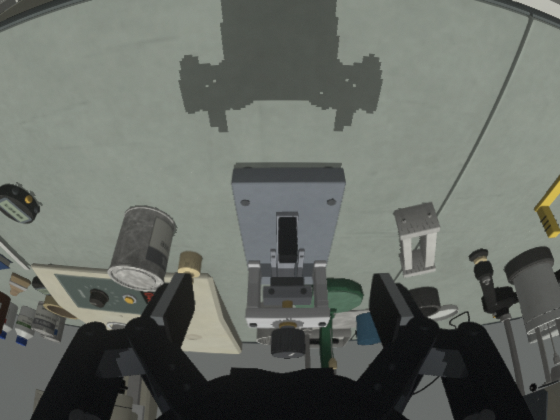

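```bash
python3 - <<'E'
from wv import *
np.set_printoptions(precision=4,suppress=True)
c=load('w1')
z=cv2.resize(c['im'][200:365,235:340,::-1],None,fx=5,fy=5,interpolation=cv2.INTER_CUBIC)
cv2.imwrite('pics/w1z.png',cv2.flip(z,-1)[:,:, :][:600*2][::1]) 
z=cv2.resize(c['im'][250:340,240:335,::-1],None,fx=6,fy=6,interpolation=cv2.INTER_CUBIC)
cv2.imwrite('pics/w1zz.png',cv2.flip(z,-1))
P=wcloud(c)
for v in range(205,360,3): print(v,[P[v,u].round(4).tolist() for u in (288,272)], c['im'][v,288],c['im'][v,272])
E
```

```text
205 [[0.4877, -0.0688, 0.0241], [0.4881, -0.083, 0.0237]] [113 119 123] [112 118 122]
208 [[0.4928, -0.0687, 0.0236], [0.4924, -0.0831, 0.0238]] [113 117 122] [113 118 123]
211 [[0.497, -0.0686, 0.0238], [0.4963, -0.0832, 0.0242]] [ 93  96 100] [114 119 124]
214 [[0.4966, -0.0687, 0.0275], [0.5004, -0.0833, 0.0247]] [73 75 77] [112 119 124]
217 [[0.4971, -0.0687, 0.0305], [0.5056, -0.0834, 0.0244]] [47 48 50] [110 115 120]
220 [[0.4966, -0.0688, 0.0341], [0.5105, -0.0835, 0.0243]] [29 31 31] [112 117 121]
223 [[0.4963, -0.0689, 0.0376], [0.5163, -0.0837, 0.0238]] [33 34 35] [112 117 122]
226 [[0.497, -0.0689, 0.0403], [0.5212, -0.0838, 0.0239]] [32 32 33] [110 116 120]
229 [[0.4974, -0.0689, 0.0432], [0.5271, -0.0839, 0.0236]] [26 28 29] [111 116 121]
232 [[0.4958, -0.069, 0.0474], [0.5317, -0.084, 0.0241]] [26 28 28] [110 115 121]
235 [[0.4969, -0.069, 0.0498], [0.5368, -0.0842, 0.0244]] [22 24 25] [111 117 121]
238 [[0.4963, -0.0691, 0.0532], [0.5432, -0.0843, 0.024]] [31 32 32] [111 115 120]
241 [[0.2589, -0.0754, 0.2006], [0.5497, -0.0845, 0.0237]] [27 31 31] [112 116 121]
244 [[
[... 2476 characters left out ...]
], [0.6061, -0.0853, 0.1081]] [36 36 36] [39 40 40]
337 [[0.5956, -0.0682, 0.1142], [0.606, -0.0852, 0.1115]] [35 37 36] [41 41 42]
340 [[0.5948, -0.0683, 0.1177], [0.6073, -0.0852, 0.1146]] [36 36 36] [37 39 38]
343 [[0.5946, -0.0683, 0.1211], [0.6051, -0.0852, 0.1185]] [36 37 37] [41 42 41]
346 [[0.5964, -0.0684, 0.1239], [0.6063, -0.0852, 0.1216]] [35 35 36] [36 37 36]
349 [[0.5964, -0.0684, 0.1272], [0.6057, -0.0851, 0.1251]] [37 37 37] [34 36 34]
352 [[0.5974, -0.0684, 0.1302], [0.6084, -0.0852, 0.1279]] [62 65 66] [41 41 41]
355 [[0.6081, -0.0682, 0.1314], [0.6119, -0.0853, 0.1306]] [94 96 96] [79 80 80]
358 [[0.6272, -0.0679, 0.1311], [1.1001, -0.099, 0.0417]] [53 54 54] [103 106 104]
```

View pics/w1zz.png

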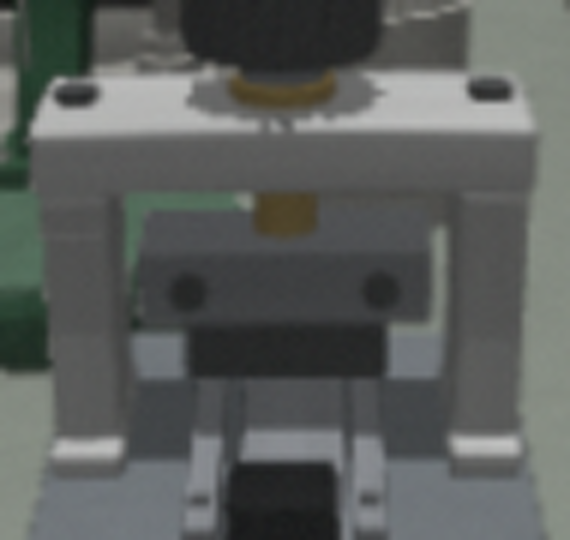

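```bash
python3 - <<'E'
from wv import *
np.set_printoptions(precision=4,suppress=True)
c=load('w1');g=c['im'].mean(2)
for v in range(270,302): print(v,g[v,270:296:2].astype(int))
# plane intersect at x
def onx(u,v,x):
    o,d=wray(c,u,v);return o+d*(x-o[0])/d[0]
for v in np.arange(274,279,.5): print(v,onx(283,v,.6095)[2], onx(283,v,.6095+.0)[1])
for v in np.arange(283,288,.5): print(v,onx(283,v,.601)[2])
P=wcloud(c);
m=(abs(P[...,0]-.61)<.004)&(P[...,2]>.038)&(P[...,2]<.048)&(abs(P[...,1]+.07)<.017);print('blade',m.sum(),np.median(P[m],0))
m=(abs(P[...,0]-.60)<.004)&(P[...,2]>.053)&(P[...,2]<.064)&(abs(P[...,1]+.07)<.02);print('holder',m.sum(),np.median(P[m],0))
m=(abs(P[...,0]-.58)<.012)&(abs(P[...,1]+.067)<.006)&(P[...,2]>.02)&(P[...,2]<.04);print('strip',m.sum(),np.median(P[m],0))
m=(abs(P[...,0]-.48)<.015)&(abs(P[...,1]+.07)<.02)&(P[...,2]<.04);print('bed',m.sum(),np.median(P[m],0))
m=(abs(P[...,0]-.4975)<.003)&(abs(P[...,1]+.07)<.02)&(P[...,2]>.035)&(P[...,2]<.07);print('tab front',m.sum(),np.median(P[m],0),P[m].min(0),P[m].max(0))
m=(abs(P[...,2]-.0715)<.003)&(abs(P[...,1]+.07)<.02)&(abs(P[...,0]-.503)<.012);print('tab top',m.sum(),P[m].mean(0),P[m].min(0),P[m].max(0))
m=(abs(P[...,2]-.02)<.004)&(abs(P[...,0]-.455)<.008)&(abs(P[...,1]+.07)<.03);q=P[m];print('bedfront',m.sum(),np.median(q,0),q.min(0))
m=(abs(P[...,0]-.5975)<.006)&(P[...,2]>.106)&(P[...,2]<.13)&(abs(P[...,1]+.07)<.03);print('knob y',P[m].min(0),P[m].max(0))
E
```

```text
270 [70 79 81 70 77 78 77 81 80 81 79 78 66]
271 [69 78 82 67 76 77 78 79 79 80 79 79 68]
272 [70 78 81 68 78 78 80 81 81 81 77 78 65]
273 [72 78 81 71 77 78 77 79 80 81 80 78 62]
274 [70 77 80 71 78 78 78 80 80 79 79 77 62]
275 [70 75 81 72 76 77 79 79 79 80 79 78 69]
276 [72 71 78 68 74 74 74 76 75 76 75 73 66]
277 [86 46 46 44 46 46 44 45 46 45 45 43 44]
278 [76 40 41 40 40 39 38 40 38 39 40 38 40]
279 [75 39 40 39 41 40 39 40 38 39 39 38 40]
280 [75 40 41 42 38 39 39 40 39 38 39 40 38]
281 [75 40 39 38 40 40 39 41 40 40 39 38 38]
282 [74 38 40 38 39 40 40 40 40 39 37 40 39]
283 [77 38 38 40 41 39 39 36 38 40 38 39 39]
284 [78 42 38 39 41 40 39 39 39 40 37 40 40]
285 [77 44 45 44 46 44 44 44 42 43 44 45 46]
286 [67 57 57 57 56 56 58 56 55 58 57 57 59]
287 [64 61 64 65 65 63 64 64 64 63 65 64 63]
288 [54 53 64 65 65 64 65 66 65 65 64 64 63]
289 [45 41 59 65 65 64 64 64 64 66 64 63 64]
290 [43 41 55 63 64 64 63 62 65 61 63 63 63]
291 [41 40 49 63 63 65 64 62 63 63 63 62 63]
292 [41 40 55 63 64 63 62 63 64 63 63 61 62]
293 [43 44 58 64 64 64 64 62 64 62 62 61 62]
294 [56 54 63 64 63 
[... 822 characters left out ...]
894929618269936
283.5 0.04957824881412923
284.0 0.05020634825150305
284.5 0.05083359919348451
285.0 0.05146000631803799
285.5 0.052085574282581315
286.0 0.0527103077241369
286.5 0.053334211259482595
287.0 0.053957289485300514
287.5 0.05457954697832548
blade 218 [ 0.6103 -0.0705  0.0429]
holder 314 [ 0.6008 -0.0697  0.059 ]
strip 22 [ 0.5898 -0.0672  0.0296]
bed 1010 [ 0.4786 -0.0699  0.024 ]
tab front 637 [ 0.4968 -0.0697  0.0535] [ 0.495  -0.0777  0.035 ] [ 0.4995 -0.0613  0.07  ]
tab top 156 [ 0.501  -0.0697  0.0703] [ 0.4953 -0.0769  0.0685] [ 0.5085 -0.0616  0.0716]
bedfront 675 [ 0.4584 -0.0692  0.0213] [ 0.4566 -0.1     0.016 ]
knob y [ 0.5928 -0.0841  0.106 ] [ 0.6035 -0.052   0.1297]
```

```bash
python3 - <<'E'
from mv import *
plan((.6125,-.0693,.19),195)
E
```

```text
t 1.7 q [-0.597 -0.989 -0.928  1.118  0.329 -0.51 ] F [-0.67  0.86 -0.11] op 1.0 pos [ 0.4092 -0.0738  0.1322]
linear [0.0043 0.2002 0.0676] twist [  24.5    31.26 -101.36]
```

>>> send_rows(
  twist=[
    [24.5,31.3,-101.4],
    [24.5,31.3,-101.4],
    [24.5,31.3,-101.4],
    [24.5,31.3,-101.4],
    [24.5,31.3,-101.4],
    [24.5,31.3,-101.4],
    [24.5,31.3,-101.4],
    [24.5,31.3,-101.4],
    [24.5,31.3,-101.4],
    [24.5,31.3,-101.4],
    [24.5,31.3,-101.4],
    [24.5,31.3,-101.4],
    [24.5,31.3,-101.4],
    [24.5,31.3,-101.4],
    [24.5,31.3,-101.4],
    [24.5,31.3,-101.4],
    [24.5,31.3,-101.4],
    [24.5,31.3,-101.4],
  ],
  linear=[
    [0.004,0.2,0.068],
    [0.004,0.2,0.068],
    [0.004,0.2,0.068],
    [0.004,0.2,0.068],
    [0.004,0.2,0.068],
    [0.004,0.2,0.068],
    [0.004,0.2,0.068],
    [0.004,0.2,0.068],
    [0.004,0.2,0.068],
    [0.004,0.2,0.068],
    [0.004,0.2,0.068],
    [0.004,0.2,0.068],
    [0.004,0.2,0.068],
    [0.004,0.2,0.068],
    [0.004,0.2,0.068],
    [0.004,0.2,0.068],
    [0.004,0.2,0.068],
    [0.004,0.2,0.068],
  ],
  jaw=[1,1,1,1,1,1,1,1,1,1,1,1,1,1,1,1,1,1],
)

```text
time_s: 3.2
tool_pos: [0.6135, -0.0661, 0.1895]
tcp_rot: [[-0.965, -0.264, 0.0], [-0.264, 0.965, -0.0], [-0.0, -0.0, -1.0]]
contact_force: [-0.7, -0.0, 1.2]
opening: 1.001
```

```bash
python3 - <<'E'
from wv import *
from mv import *
wsave('w2')
plan((.6125,-.0693,.099),195)
E
```

```text
t 3.25 q [-0.217  0.285  0.283  1.569 -0.    -2.054] F [ 0.65 -0.24  0.39] op 1.0 pos [ 0.6131 -0.067   0.1896]
linear [ 0.0012 -0.002   0.0906] twist [-0.02  0.    0.21]
```

View pics/w2.png

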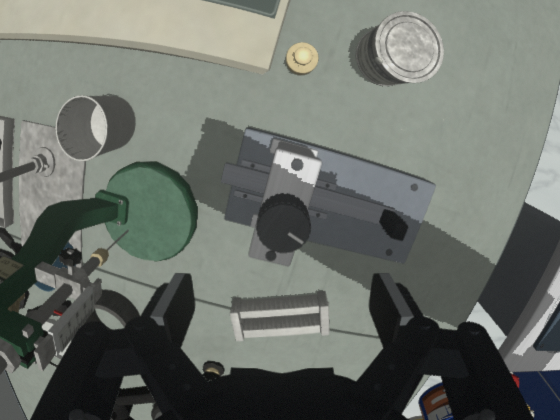

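```bash
python3 - <<'E'
from wv import *
np.set_printoptions(precision=4,suppress=True)
c=load('w2');P=wcloud(c);t=load('top0')
m=(abs(P[...,0]-.6125)<.03)&(abs(P[...,1]+.07)<.03)&(P[...,2]>.125)&(P[...,2]<.145)
q=P[m];print(len(q),np.median(q,0),q.min(0),q.max(0),cv2.minEnclosingCircle(q[:,:2].astype(np.float32)))
vv,uu=np.where(m);e=cv2.fitEllipse(cv2.findContours(m.astype(np.uint8),0,1)[0][0]);print(e)
print('top centre',wonz(c,*e[0],.132),wonz(c,*e[0],.130))
# triangulate with top
o1,d1=wray(c,*e[0]);o2,d2=ray(t,*(280+(224-1.5)/4,150+(110-1.5)/4))
s=np.linalg.lstsq(np.stack([d1,-d2],1),o2-o1,rcond=None)[0];print(o1+s[0]*d1,o2+s[1]*d2)
m=(abs(P[...,2]-.0715)<.003)&(abs(P[...,1]+.07)<.02)&(abs(P[...,0]-.503)<.015);q=P[m];print('tab top',m.sum(),q.mean(0),q.min(0),q.max(0))
E
```

```text
2232 [ 0.6136 -0.0705  0.1308] [ 0.5943 -0.0874  0.125 ] [ 0.6315 -0.0501  0.1334] ((0.6129380464553833, -0.06842360645532608), 0.019130326807498932)
((283.0873718261719, 226.95816040039062), (51.18789291381836, 53.816253662109375), 90.57808685302734)
top centre [ 0.6137 -0.071   0.132 ] [ 0.6135 -0.0703  0.13  ]
[ 0.6133 -0.0695  0.128 ] [ 0.6127 -0.07    0.1279]
tab top 233 [ 0.5045 -0.0707  0.0706] [ 0.4969 -0.0784  0.0685] [ 0.5114 -0.0623  0.0726]
```

>>> send_rows(
  twist=[
    [0,0,0],
    [0,0,0],
    [0,0,0],
    [0,0,0],
    [0,0,0],
    [0,0,0],
    [0,0,0],
    [0,0,0],
    [0,0,0],
    [0,0,0],
  ],
  linear=[
    [0.001,-0.003,0.03],
    [0.001,-0.003,0.06],
    [0.001,-0.003,0.09],
    [0.001,-0.003,0.09],
    [0.001,-0.003,0.09],
    [0.001,-0.003,0.09],
    [0.001,-0.003,0.09],
    [0.001,-0.003,0.09],
    [0.001,-0.003,0.09],
    [0.001,-0.003,0.09],
  ],
  jaw=[1,1,1,0.8,0.6,0.5,0.5,0.5,0.5,0.5],
)

```text
time_s: 4.08
tool_pos: [0.6133, -0.0733, 0.1013]
tcp_rot: [[-0.966, -0.26, 0.002], [-0.26, 0.966, -0.001], [-0.002, -0.002, -1.0]]
contact_force: [-0.3, 0.5, 0.2]
opening: 0.496
```

```bash
python3 - <<'E'
from mv import *
plan((.6132,-.0698,.100),195)
E
```

```text
t 4.08 q [-2.270e-01  2.950e-01  1.200e-01  1.394e+00 -1.000e-03 -2.061e+00] F [-0.29  0.53  0.21] op 0.496 pos [ 0.6133 -0.0733  0.1013]
linear [-0.0008  0.0034  0.0013] twist [-0.1   0.11  0.06]
```

Correct y by +3.5 mm, then close on the knob.

>>> send_rows(
  twist=[
    [0,0,0],
    [0,0,0],
    [0,0,0],
    [0,0,0],
    [0,0,0],
    [0,0,0],
    [0,0,0],
  ],
  linear=[
    [-0.001,0.0035,0.001],
    [-0.001,0.0035,0.001],
    [-0.001,0.0035,0.001],
    [-0.001,0.0035,0.001],
    [-0.001,0.0035,0.001],
    [-0.001,0.0035,0.001],
    [-0.001,0.0035,0.001],
  ],
  jaw=[0.5,0.5,0,0,0,0,0],
)

```text
time_s: 4.67
tool_pos: [0.6131, -0.0689, 0.099]
tcp_rot: [[-0.966, -0.26, 0.001], [-0.26, 0.966, 0.0], [-0.001, 0.0, -1.0]]
contact_force: [3.4, 2.6, 1.6]
opening: 0.406
```

```bash
python3 - <<'E'
from mv import *
plan((.6132,-.0698,.100),195); print(env.sense()['ft_torque'])
E
```

```text
t 4.67 q [-2.210e-01  2.950e-01  1.160e-01  1.390e+00  1.000e-03 -2.055e+00] F [3.4  2.65 1.61] op 0.406 pos [ 0.6131 -0.0689  0.099 ]
linear [ 0.0001 -0.001  -0.001 ] twist [0.01 0.07 0.09]
[ 0.54795264 -0.54325396  0.02562598]
```

>>> send_rows(
  twist=[
    [0,0,7],
    [0,0,14],
    [0,0,21],
    [0,0,28],
    [0,0,35],
    [0,0,42],
    [0,0,49],
    [0,0,56],
    [0,0,63],
    [0,0,70],
    [0,0,77],
    [0,0,84],
    [0,0,91],
    [0,0,98],
    [0,0,105],
    [0,0,105],
    [0,0,105],
  ],
  linear=[
    [0,0,0],
    [0,0,0],
    [0,0,0],
    [0,0,0],
    [0,0,0],
    [0,0,0],
    [0,0,0],
    [0,0,0],
    [0,0,0],
    [0,0,0],
    [0,0,0],
    [0,0,0],
    [0,0,0],
    [0,0,0],
    [0,0,0],
    [0,0,0],
    [0,0,0],
  ],
  jaw=[0,0,0,0,0,0,0,0,0,0,0,0,0,0,0,0,0],
)

```text
time_s: 6.08
tool_pos: [0.6128, -0.0687, 0.0989]
tcp_rot: [[-0.005, 1.0, 0.001], [1.0, 0.005, 0.001], [0.001, 0.001, -1.0]]
contact_force: [2.5, 4.7, 2.3]
opening: 0.402
```

```bash
python3 - <<'E'
from mv import *
plan((.6132,-.0698,.100),90); s=env.sense();print(s['ft_torque'],np.degrees(np.arctan2(s['tcp_rot'][1,0],s['tcp_rot'][0,0])))
E
```

```text
t 6.08 q [-2.210e-01  2.950e-01  1.160e-01  1.391e+00  1.000e-03 -2.250e-01] F [2.48 4.71 2.28] op 0.402 pos [ 0.6128 -0.0687  0.0989]
linear [-0.0011  0.0004 -0.0011] twist [ 0.04 -0.05  0.26]
[ 0.85321434 -0.45780741 -0.02632052] 90.26368462802952
```

>>> send_rows(
  twist=[
    [0,0,0],
    [0,0,0],
    [0,0,0],
    [0,0,0],
    [0,0,0],
    [0,0,0],
    [0,0,0],
    [0,0,0],
    [0,0,0],
    [0,0,0],
    [0,0,0],
    [0,0,0],
    [0,0,0],
    [0,0,0],
  ],
  linear=[
    [0,0,0],
    [0,0,0],
    [0,0,0],
    [0,0,-0.03],
    [0,0,-0.05],
    [0,-0.02,-0.05],
    [0,-0.055,-0.05],
    [-0.001,-0.09,-0.05],
    [-0.001,-0.109,-0.04],
    [-0.001,-0.109,-0.01],
    [-0.001,-0.109,0.02],
    [-0.001,-0.109,0.05],
    [-0.001,-0.109,0.06],
    [-0.001,-0.109,0.06],
  ],
  jaw=[0.7,0.7,0.7,0.7,0.7,0.7,0.6,0.5,0.5,0.5,0.5,0.5,0.5,0.5],
)

```text
time_s: 7.25
tool_pos: [0.4995, -0.0701, 0.0348]
tcp_rot: [[-0.001, 1.0, -0.009], [1.0, 0.001, 0.001], [0.001, -0.009, -1.0]]
contact_force: [0.0, -0.0, -0.3]
opening: 0.501
```

```bash
python3 - <<'E'
from mv import *
from wv import *
wsave('w3')
plan((.504,-.0700,.036),90)
E
```

```text
t 7.3 q [-2.710e-01  5.400e-02 -2.830e-01  1.238e+00 -1.000e-03 -2.720e-01] F [0.48 0.36 0.43] op 0.499 pos [ 0.5015 -0.0705  0.0373]
linear [0.0005 0.0025 0.0013] twist [-0.27  0.    0.06]
```

View pics/w3.png

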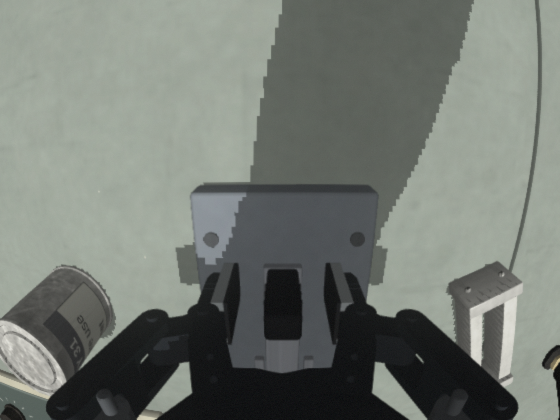

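>>> send_rows(
  twist=[
    [0,0,0],
    [0,0,0],
    [0,0,0],
    [0,0,0],
    [0,0,0],
    [0,0,0],
    [0,0,0],
  ],
  linear=[
    [0,0.001,0.001],
    [0,0.001,0.001],
    [0,0.001,0.001],
    [0,0.001,0.001],
    [0,0.001,0.001],
    [0,0.001,0.001],
    [0,0.001,0.001],
  ],
  jaw=[0.3,0,0,0,0,0,0],
)

```text
time_s: 7.88
tool_pos: [0.5063, -0.071, 0.0401]
tcp_rot: [[-0.002, 1.0, 0.004], [1.0, 0.002, -0.002], [-0.002, 0.004, -1.0]]
contact_force: [-0.5, 0.3, 6.0]
opening: 0.173
```

```bash
python3 - <<'E'
from mv import *
plan((.504,-.0700,.036),90); print(env.sense()['ft_torque'])
E
```

```text
t 7.88 q [-0.27   0.055 -0.277  1.235 -0.    -0.272] F [-0.46  0.31  6.04] op 0.173 pos [ 0.5063 -0.071   0.0401]
linear [ 0.001  -0.0023  0.0041] twist [0.23 0.09 0.09]
[0.16257735 0.08828761 0.0893862 ]
```

>>> send_rows(
  twist=[
    [0,0,0],
    [0,0,0],
    [0,0,0],
  ],
  linear=[
    [0,0,-0.001],
    [0,0,-0.001],
    [0,0,-0.001],
  ],
  jaw=[0,0,0],
)

```text
time_s: 8.13
tool_pos: [0.5062, -0.0708, 0.0401]
tcp_rot: [[-0.001, 1.0, 0.004], [1.0, 0.001, -0.001], [-0.001, 0.004, -1.0]]
contact_force: [3.1, -0.0, 4.9]
opening: 0.176
```

```bash
python3 - <<'E'
from mv import *
plan((.504,-.0700,.036),90); print(env.sense()['ft_torque'])
E
```

```text
t 8.13 q [-0.27   0.055 -0.277  1.235 -0.    -0.272] F [ 3.12 -0.05  4.9 ] op 0.176 pos [ 0.5062 -0.0708  0.0401]
linear [ 0.0008 -0.0022  0.0041] twist [0.21 0.07 0.07]
[ 0.13191353 -0.49813575  0.10393665]
```

>>> send_rows(
  twist=[
    [0,0,0],
    [0,0,0],
    [0,0,0],
  ],
  linear=[
    [0,0,-0.002],
    [0,0,-0.002],
    [0,0,-0.002],
  ],
  jaw=[0,0,0],
)

```text
time_s: 8.38
tool_pos: [0.5043, -0.0706, 0.0401]
tcp_rot: [[-0.001, 1.0, -0.001], [1.0, 0.001, -0.001], [-0.001, -0.001, -1.0]]
contact_force: [3.6, -0.6, -0.7]
opening: 0.177
```

```bash
python3 - <<'E'
from mv import *
plan((.504,-.0700,.036),90); print(env.sense()['ft_torque'])
E
```

```text
t 8.38 q [-2.70e-01  5.50e-02 -2.77e-01  1.24e+00 -1.00e-03 -2.71e-01] F [ 3.58 -0.6  -0.7 ] op 0.177 pos [ 0.5043 -0.0706  0.0401]
linear [ 0.0006 -0.0003  0.0041] twist [-0.03  0.03  0.05]
[-0.08431169 -0.85293842 -0.00602447]
```

>>> send_rows(
  twist=[
    [0,0,0],
    [0,0,0],
    [0,0,0],
    [0,0,0],
    [0,0,0],
  ],
  linear=[
    [0,-0.001,0],
    [0,-0.002,0],
    [0,-0.003,0],
    [0,-0.004,0],
    [0,-0.005,0],
  ],
  jaw=[0,0,0,0,0],
)

```text
time_s: 8.8
tool_pos: [0.4991, -0.0706, 0.0405]
tcp_rot: [[-0.001, 1.0, -0.001], [1.0, 0.001, -0.0], [-0.0, -0.001, -1.0]]
contact_force: [3.2, -0.1, -2.0]
opening: 0.176
```

>>> send_rows(
  twist=[
    [0,0,0],
  ],
  linear=[
    [0,-0.001,0],
  ],
  jaw=[0],
)

```text
time_s: 8.88
tool_pos: [0.498, -0.0705, 0.0405]
tcp_rot: [[-0.001, 1.0, -0.001], [1.0, 0.001, -0.0], [-0.0, -0.001, -1.0]]
contact_force: [3.5, -0.3, -1.5]
opening: 0.177
```

>>> send_rows(
  twist=[
    [0,0,0],
  ],
  linear=[
    [0,-0.001,0],
  ],
  jaw=[0],
)

```text
time_s: 8.97
tool_pos: [0.497, -0.0705, 0.0405]
tcp_rot: [[-0.001, 1.0, -0.001], [1.0, 0.001, -0.0], [-0.0, -0.001, -1.0]]
contact_force: [2.8, -0.1, -2.2]
opening: 0.17
```

>>> send_rows(
  twist=[
    [0,0,0],
  ],
  linear=[
    [0,0,0],
  ],
  jaw=[0],
)

```text
time_s: 9.05
tool_pos: [0.4968, -0.0705, 0.0405]
tcp_rot: [[-0.001, 1.0, -0.001], [1.0, 0.001, -0.0], [-0.0, -0.001, -1.0]]
contact_force: [2.7, 0.3, -2.5]
opening: 0.176
```

>>> send_rows(
  twist=[
    [0,0,0],
  ],
  linear=[
    [0,0,0],
  ],
  jaw=[0],
)

```text
time_s: 9.13
tool_pos: [0.4968, -0.0705, 0.0405]
tcp_rot: [[-0.001, 1.0, -0.001], [1.0, 0.001, -0.0], [-0.0, -0.001, -1.0]]
contact_force: [2.7, -0.4, -1.3]
opening: 0.176
```

>>> send_rows(
  twist=[
    [0,0,0],
    [0,0,0],
    [0,0,0],
  ],
  linear=[
    [0,0,0.0007],
    [0,-0.0008,0.0007],
    [0,-0.0016,0.0007],
  ],
  jaw=[0,0,0],
)

```text
time_s: 9.38
tool_pos: [0.4962, -0.0706, 0.0401]
tcp_rot: [[-0.001, 1.0, 0.001], [1.0, 0.001, -0.001], [-0.001, 0.001, -1.0]]
contact_force: [2.6, 0.1, -1.4]
opening: 0.177
```

>>> send_rows(
  twist=[
    [0,0,0],
  ],
  linear=[
    [0,-0.0008,0],
  ],
  jaw=[0],
)

```text
time_s: 9.47
tool_pos: [0.4954, -0.0706, 0.0401]
tcp_rot: [[-0.001, 1.0, 0.001], [1.0, 0.001, -0.001], [-0.001, 0.001, -1.0]]
contact_force: [3.8, 0.1, -1.0]
opening: 0.179
```

>>> send_rows(
  twist=[
    [0,0,0],
  ],
  linear=[
    [0,-0.0008,0],
  ],
  jaw=[0],
)

```text
time_s: 9.55
tool_pos: [0.4945, -0.0706, 0.0401]
tcp_rot: [[-0.001, 1.0, 0.001], [1.0, 0.001, -0.001], [-0.001, 0.001, -1.0]]
contact_force: [2.5, -0.3, -0.2]
opening: 0.176
```

>>> send_rows(
  twist=[
    [0,0,0],
  ],
  linear=[
    [0,-0.0008,0],
  ],
  jaw=[0],
)

```text
time_s: 9.63
tool_pos: [0.4936, -0.0706, 0.0401]
tcp_rot: [[-0.001, 1.0, 0.0], [1.0, 0.001, -0.001], [-0.001, 0.0, -1.0]]
contact_force: [3.4, 0.3, -2.3]
opening: 0.174
```

>>> send_rows(
  twist=[
    [0,0,0],
  ],
  linear=[
    [0,-0.0008,0],
  ],
  jaw=[0],
)

```text
time_s: 9.72
tool_pos: [0.4928, -0.0706, 0.0401]
tcp_rot: [[-0.001, 1.0, 0.0], [1.0, 0.001, -0.001], [-0.001, 0.0, -1.0]]
contact_force: [3.6, -0.3, -0.1]
opening: 0.172
```

>>> send_rows(
  twist=[
    [0,0,0],
    [0,0,0],
    [0,0,0],
    [0,0,0],
    [0,0,0],
    [0,0,0],
    [0,0,0],
    [0,0,0],
    [0,0,0],
  ],
  linear=[
    [0,0,0],
    [0,0,0],
    [0,0,0],
    [0,0,-0.03],
    [0,0,-0.065],
    [0,0,-0.1],
    [0,0,-0.1],
    [0,0,-0.1],
    [0,0,-0.1],
  ],
  jaw=[0.4,0.65,0.65,0.65,0.65,0.65,0.65,0.65,0.65],
)

```text
time_s: 10.47
tool_pos: [0.4919, -0.0704, 0.1394]
tcp_rot: [[-0.001, 1.0, -0.002], [1.0, 0.001, -0.0], [-0.0, -0.002, -1.0]]
contact_force: [-0.3, 0.5, -0.7]
opening: 0.65
```

```bash
python3 - <<'E'
from mv import *
from wv import *
np.set_printoptions(precision=4,suppress=True)
wsave('w4')
plan((.6130,-.0693,.099),90)
c=load('w4');P=wcloud(c)
m=(abs(P[...,2]-.0715)<.003)&(abs(P[...,1]+.07)<.02)&(abs(P[...,0]-.49)<.025);q=P[m];print('tab top',m.sum(),q.mean(0),q.min(0),q.max(0))
m=(abs(P[...,2]-.02)<.004)&(abs(P[...,0]-.455)<.008)&(abs(P[...,1]+.07)<.03);q=P[m];print('bedfront',m.sum(),np.median(q,0),q.min(0),q.max(0))
m=(abs(P[...,2]-.05)<.015)&(abs(P[...,0]-.485)<.015)&(abs(P[...,1]+.07)<.007);q=P[m];print('tabfront',m.sum(),np.median(q,0),q.min(0),q.max(0))
E
```

```text
t 10.52 q [-0.277 -0.023 -0.157  1.44  -0.001 -0.278] F [ 0.36  0.46 -0.53] op 0.652 pos [ 0.4913 -0.0703  0.1384]
linear [0.0008 0.1218 0.039 ] twist [-0.21 -0.01  0.06]
tab top 413 [ 0.4891 -0.0709  0.0707] [ 0.4826 -0.0788  0.0687] [ 0.4962 -0.0633  0.0727]
bedfront 417 [ 0.4591 -0.0704  0.0232] [ 0.4576 -0.0999  0.0162] [ 0.463 -0.04   0.024]
tabfront 236 [ 0.4831 -0.0704  0.051 ] [ 0.4824 -0.077   0.035 ] [ 0.4844 -0.063   0.0649]
```

View pics/w4.png

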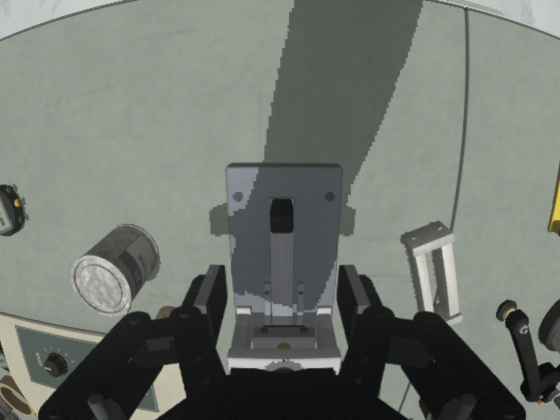

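>>> send_rows(
  twist=[
    [0,0,0],
    [0,0,0],
    [0,0,0],
    [0,0,0],
    [0,0,0],
    [0,0,0],
    [0,0,0],
    [0,0,0],
    [0,0,0],
  ],
  linear=[
    [0.001,0.03,-0.006],
    [0.001,0.07,-0.006],
    [0.001,0.11,-0.006],
    [0.001,0.122,-0.006],
    [0.001,0.122,0.01],
    [0.001,0.122,0.039],
    [0.001,0.122,0.039],
    [0.001,0.122,0.039],
    [0.001,0.122,0.039],
  ],
  jaw=[0.65,0.65,0.65,0.65,0.65,0.65,0.65,0.6,0.6],
)

```text
time_s: 11.27
tool_pos: [0.6133, -0.0692, 0.1001]
tcp_rot: [[-0.001, 1.0, -0.003], [1.0, 0.001, 0.0], [0.0, -0.003, -1.0]]
contact_force: [0.1, -0.6, 1.1]
opening: 0.602
```

```bash
python3 - <<'E'
from mv import *
plan((.6130,-.0693,.099),90)
E
```

```text
t 11.27 q [-2.210e-01  3.010e-01  1.250e-01  1.398e+00 -1.000e-03 -2.220e-01] F [ 0.07 -0.56  1.14] op 0.602 pos [ 0.6133 -0.0692  0.1001]
linear [-0.0001 -0.0003  0.0011] twist [-0.19 -0.01  0.06]
```

>>> send_rows(
  twist=[
    [0,0,0],
    [0,0,0],
    [0,0,0],
    [0,0,0],
    [0,0,0],
    [0,0,0],
  ],
  linear=[
    [0,0,0],
    [0,0,0],
    [0,0,0],
    [0,0,0],
    [0,0,0],
    [0,0,0],
  ],
  jaw=[0.3,0,0,0,0,0],
)

```text
time_s: 11.77
tool_pos: [0.615, -0.0687, 0.1028]
tcp_rot: [[-0.002, 1.0, 0.001], [1.0, 0.002, 0.0], [0.0, 0.001, -1.0]]
contact_force: [-2.7, 4.2, 5.6]
opening: 0.403
```

```bash
cat >> mv.py <<'E'
def psi():
    R=env.sense()['tcp_rot'];return np.degrees(np.arctan2(R[1,0],R[0,0]))
E
python3 - <<'E'
from mv import *
plan((.6130,-.0693,.099),90); print(psi(),env.sense()['ft_torque'])
E
```

```text
t 11.77 q [-2.200e-01  2.980e-01  1.270e-01  1.399e+00  1.000e-03 -2.220e-01] F [-2.69  4.15  5.64] op 0.403 pos [ 0.615  -0.0687  0.1028]
linear [-0.0006 -0.002   0.0038] twist [ 0.09 -0.03  0.1 ]
90.09610211234882 [0.79191896 0.51465709 0.01839187]
```

>>> send_rows(
  twist=[
    [0,0,2],
    [0,0,4],
    [0,0,6],
    [0,0,7.2],
    [0,0,7.2],
    [0,0,7.2],
    [0,0,7.2],
  ],
  linear=[
    [0,0,0],
    [0,0,0],
    [0,0,0],
    [0,0,0],
    [0,0,0],
    [0,0,0],
    [0,0,0],
  ],
  jaw=[0,0,0,0,0,0,0],
)

```text
time_s: 12.35
tool_pos: [0.6149, -0.0689, 0.1029]
tcp_rot: [[0.124, 0.992, 0.001], [0.992, -0.124, 0.0], [0.0, 0.001, -1.0]]
contact_force: [-2.7, 3.3, 5.1]
opening: 0.402
```

```bash
python3 - <<'E'
from mv import *
plan((.489,-.0707,.04),90); print(psi(),env.sense()['ft_torque'])
E
```

```text
t 12.35 q [-0.22   0.298  0.128  1.399  0.    -0.096] F [-2.65  3.3   5.14] op 0.402 pos [ 0.6149 -0.0689  0.1029]
linear [-0.0174 -0.1248  0.0627] twist [ 0.08 -0.01 -7.13]
82.86992168077498 [ 0.70400038  0.52518574 -0.09015558]
```

>>> send_rows(
  twist=[
    [0,0,0],
    [0,0,0],
    [0,0,0],
    [0,0,0],
    [0,0,0],
    [0,0,-2],
    [0,0,-4],
    [0,0,-7.1],
    [0,0,-7.1],
    [0,0,-7.1],
    [0,0,-7.1],
    [0,0,-7.1],
    [0,0,-7.1],
    [0,0,-7.1],
    [0,0,-7.1],
  ],
  linear=[
    [0,0,0],
    [0,0,0],
    [0,0,0],
    [0,0,-0.03],
    [0,0,-0.05],
    [-0.003,-0.02,-0.05],
    [-0.008,-0.055,-0.05],
    [-0.012,-0.09,-0.05],
    [-0.0168,-0.122,-0.04],
    [-0.0168,-0.122,-0.01],
    [-0.0168,-0.122,0.02],
    [-0.0168,-0.122,0.05],
    [-0.0168,-0.122,0.0625],
    [-0.0168,-0.122,0.0625],
    [-0.0168,-0.122,0.0625],
  ],
  jaw=[0.65,0.65,0.65,0.65,0.65,0.65,0.6,0.5,0.5,0.5,0.5,0.5,0.5,0.5,0.5],
)

```text
time_s: 13.6
tool_pos: [0.4905, -0.071, 0.0376]
tcp_rot: [[0.001, 1.0, -0.003], [1.0, -0.001, -0.0], [-0.0, -0.003, -1.0]]
contact_force: [-0.7, -0.1, 0.4]
opening: 0.505
```

```bash
python3 - <<'E'
from mv import *
plan((.490,-.0707,.0375),90); print(psi())
E
```

```text
t 13.6 q [-2.780e-01  2.400e-02 -3.140e-01  1.235e+00 -1.000e-03 -2.780e-01] F [-0.69 -0.11  0.43] op 0.505 pos [ 0.4905 -0.071   0.0376]
linear [ 0.0003 -0.0005  0.0001] twist [-0.14  0.03 -0.06]
89.94440378193667
```

Close, raising 3 mm to cancel the pad swing, then check for vertical load.

>>> send_rows(
  twist=[
    [0,0,0],
    [0,0,0],
    [0,0,0],
    [0,0,0],
    [0,0,0],
    [0,0,0],
    [0,0,0],
    [0,0,0],
  ],
  linear=[
    [0,0,0],
    [0,0,0],
    [0,0,0],
    [0,0,-0.001],
    [0,0,-0.002],
    [0,0,-0.0025],
    [0,0,-0.0025],
    [0,0,-0.0025],
  ],
  jaw=[0.3,0,0,0,0,0,0,0],
)

```text
time_s: 14.27
tool_pos: [0.4921, -0.071, 0.0411]
tcp_rot: [[0.001, 1.0, 0.001], [1.0, -0.001, -0.001], [-0.001, 0.001, -1.0]]
contact_force: [3.8, -0.8, -2.6]
opening: 0.177
```

>>> send_rows(
  twist=[
    [0,0,0],
  ],
  linear=[
    [0,0,0],
  ],
  jaw=[0],
)

```text
time_s: 14.35
tool_pos: [0.492, -0.071, 0.0411]
tcp_rot: [[0.001, 1.0, 0.001], [1.0, -0.001, -0.001], [-0.001, 0.001, -1.0]]
contact_force: [4.3, 0.3, -3.4]
opening: 0.178
```

>>> send_rows(
  twist=[
    [0,0,0],
  ],
  linear=[
    [0,0,0],
  ],
  jaw=[0],
)

```text
time_s: 14.43
tool_pos: [0.4919, -0.071, 0.0411]
tcp_rot: [[0.001, 1.0, 0.001], [1.0, -0.001, -0.001], [-0.001, 0.001, -1.0]]
contact_force: [4.0, 0.1, -2.7]
opening: 0.177
```

>>> send_rows(
  twist=[
    [0,0,0],
    [0,0,0],
    [0,0,0],
    [0,0,0],
  ],
  linear=[
    [0,0,0.001],
    [0,0,0.001],
    [0,-0.0006,0.001],
    [0,-0.0012,0.001],
  ],
  jaw=[0,0,0,0],
)

```text
time_s: 14.77
tool_pos: [0.4915, -0.0711, 0.0407]
tcp_rot: [[0.001, 1.0, 0.003], [1.0, -0.001, -0.001], [-0.001, 0.003, -1.0]]
contact_force: [5.7, 1.1, 0.0]
opening: 0.18
```

>>> send_rows(
  twist=[
    [0,0,0],
  ],
  linear=[
    [0,-0.0006,0],
  ],
  jaw=[0],
)

```text
time_s: 14.85
tool_pos: [0.491, -0.0711, 0.0407]
tcp_rot: [[0.001, 1.0, 0.003], [1.0, -0.001, -0.001], [-0.001, 0.003, -1.0]]
contact_force: [5.3, 0.9, -0.5]
opening: 0.175
```

>>> send_rows(
  twist=[
    [0,0,0],
  ],
  linear=[
    [0,-0.0006,0],
  ],
  jaw=[0],
)

```text
time_s: 14.93
tool_pos: [0.4904, -0.0712, 0.0407]
tcp_rot: [[0.001, 1.0, 0.003], [1.0, -0.001, -0.001], [-0.001, 0.003, -1.0]]
contact_force: [5.8, 0.2, -0.1]
opening: 0.173
```

>>> send_rows(
  twist=[
    [0,0,0],
  ],
  linear=[
    [0,-0.0006,0],
  ],
  jaw=[0],
)

```text
time_s: 15.02
tool_pos: [0.4898, -0.0712, 0.0407]
tcp_rot: [[0.001, 1.0, 0.003], [1.0, -0.001, -0.001], [-0.001, 0.003, -1.0]]
contact_force: [5.4, 0.6, -0.5]
opening: 0.176
```

>>> send_rows(
  twist=[
    [0,0,0],
  ],
  linear=[
    [0,-0.0006,0],
  ],
  jaw=[0],
)

```text
time_s: 15.1
tool_pos: [0.4892, -0.0712, 0.0407]
tcp_rot: [[0.001, 1.0, 0.003], [1.0, -0.001, -0.001], [-0.001, 0.003, -1.0]]
contact_force: [6.0, 0.1, -0.8]
opening: 0.175
```

>>> send_rows(
  twist=[
    [0,0,0],
  ],
  linear=[
    [0,-0.0006,0],
  ],
  jaw=[0],
)

```text
time_s: 15.18
tool_pos: [0.4886, -0.0712, 0.0407]
tcp_rot: [[0.001, 1.0, 0.003], [1.0, -0.001, -0.001], [-0.001, 0.003, -1.0]]
contact_force: [5.1, -0.0, 0.3]
opening: 0.175
```

>>> send_rows(
  twist=[
    [0,0,0],
  ],
  linear=[
    [0,-0.0006,0],
  ],
  jaw=[0],
)

```text
time_s: 15.27
tool_pos: [0.488, -0.0712, 0.0407]
tcp_rot: [[0.001, 1.0, 0.003], [1.0, -0.001, -0.001], [-0.001, 0.003, -1.0]]
contact_force: [5.0, 0.3, -0.2]
opening: 0.176
```

>>> send_rows(
  twist=[
    [0,0,0],
    [0,0,0],
  ],
  linear=[
    [0,0,-0.0005],
    [0,-0.0006,-0.001],
  ],
  jaw=[0,0],
)

```text
time_s: 15.43
tool_pos: [0.4862, -0.0711, 0.0409]
tcp_rot: [[0.001, 1.0, 0.0], [1.0, -0.001, -0.001], [-0.001, 0.0, -1.0]]
contact_force: [4.2, -0.1, -1.6]
opening: 0.173
```

>>> send_rows(
  twist=[
    [0,0,0],
  ],
  linear=[
    [0,-0.0006,0],
  ],
  jaw=[0],
)

```text
time_s: 15.52
tool_pos: [0.4854, -0.0711, 0.0409]
tcp_rot: [[0.001, 1.0, -0.0], [1.0, -0.001, -0.001], [-0.001, -0.0, -1.0]]
contact_force: [4.0, -0.1, -2.0]
opening: 0.18
```

>>> send_rows(
  twist=[
    [0,0,0],
  ],
  linear=[
    [0,-0.0006,0],
  ],
  jaw=[0],
)

```text
time_s: 15.6
tool_pos: [0.4848, -0.0711, 0.0409]
tcp_rot: [[0.001, 1.0, -0.0], [1.0, -0.001, -0.001], [-0.001, -0.0, -1.0]]
contact_force: [4.1, 0.0, -1.8]
opening: 0.176
```

>>> send_rows(
  twist=[
    [0,0,0],
  ],
  linear=[
    [0,-0.0006,0],
  ],
  jaw=[0],
)

```text
time_s: 15.68
tool_pos: [0.4842, -0.0711, 0.0409]
tcp_rot: [[0.001, 1.0, -0.0], [1.0, -0.001, -0.001], [-0.001, -0.0, -1.0]]
contact_force: [4.2, -0.3, -2.1]
opening: 0.18
```

>>> send_rows(
  twist=[
    [0,0,0],
  ],
  linear=[
    [0,-0.0006,0],
  ],
  jaw=[0],
)

```text
time_s: 15.77
tool_pos: [0.4835, -0.071, 0.0409]
tcp_rot: [[0.001, 1.0, -0.0], [1.0, -0.001, -0.001], [-0.001, -0.0, -1.0]]
contact_force: [5.1, -1.1, -1.4]
opening: 0.174
```

```bash
python3 - <<'E'
from mv import *
plan((.490,-.0707,.0375),90); print(psi(),env.sense()['ft_torque'])
E
```

```text
t 15.77 q [-2.83e-01  1.00e-03 -3.30e-01  1.24e+00 -1.00e-03 -2.82e-01] F [ 5.11 -1.13 -1.36] op 0.174 pos [ 0.4835 -0.071   0.0409]
linear [0.0003 0.0065 0.0034] twist [-0.02  0.04 -0.04]
89.95714077367315 [-0.00962144 -0.94550721 -0.00838407]
```

>>> send_rows(
  twist=[
    [0,0,0],
    [0,0,0],
    [0,0,0],
    [0,0,0],
    [0,0,0],
    [0,0,0],
    [0,0,0],
    [0,0,0],
    [0,0,0],
    [0,0,0],
    [0,0,0],
    [0,0,0],
    [0,0,0],
    [0,0,0],
    [0,0,0],
    [0,0,0],
  ],
  linear=[
    [0,0,0],
    [0,0,0],
    [0,0,0],
    [0,0,-0.03],
    [0,0,-0.065],
    [0,0,-0.1],
    [0,0,-0.105],
    [0.001,0.03,-0.105],
    [0.001,0.07,-0.105],
    [0.001,0.11,-0.105],
    [0.001,0.13,-0.105],
    [0.001,0.13,-0.09],
    [0.001,0.13,-0.06],
    [0.001,0.13,-0.06],
    [0.001,0.13,-0.06],
    [0.001,0.13,-0.06],
  ],
  jaw=[0.4,0.65,0.65,0.65,0.65,0.65,0.65,0.65,0.65,0.65,0.65,0.65,0.65,0.65,0.6,0.6],
)

```text
time_s: 17.1
tool_pos: [0.613, -0.07, 0.1014]
tcp_rot: [[0.001, 1.0, -0.002], [1.0, -0.001, -0.0], [-0.0, -0.002, -1.0]]
contact_force: [0.4, -0.5, 0.6]
opening: 0.601
```

```bash
python3 - <<'E'
from mv import *
plan((.6133,-.0693,.100),90);print(psi())
E
```

```text
t 17.1 q [-2.220e-01  2.970e-01  1.230e-01  1.398e+00 -1.000e-03 -2.210e-01] F [ 0.39 -0.51  0.64] op 0.601 pos [ 0.613  -0.07    0.1014]
linear [0.0007 0.0003 0.0014] twist [-0.09  0.03 -0.04]
89.95881706028143
```

>>> send_rows(
  twist=[
    [0,0,0],
    [0,0,0],
    [0,0,0],
    [0,0,0],
    [0,0,0],
    [0,0,0],
    [0,0,0],
  ],
  linear=[
    [0.001,0,0.001],
    [0.001,0,0.001],
    [0.001,0,0.001],
    [0.001,0,0.001],
    [0.001,0,0.001],
    [0.001,0,0.001],
    [0.001,0,0.001],
  ],
  jaw=[0.5,0.3,0,0,0,0,0],
)

```text
time_s: 17.68
tool_pos: [0.6144, -0.0686, 0.1023]
tcp_rot: [[0.0, 1.0, 0.002], [1.0, -0.0, -0.0], [-0.0, 0.002, -1.0]]
contact_force: [-1.0, 2.9, 6.5]
opening: 0.406
```

```bash
python3 - <<'E'
from mv import *
plan((.6133,-.0693,.100),90);print(psi(),env.sense()['ft_torque'])
E
```

```text
t 17.68 q [-0.22   0.296  0.123  1.396  0.    -0.219] F [-0.97  2.9   6.46] op 0.406 pos [ 0.6144 -0.0686  0.1023]
linear [-0.0007 -0.0011  0.0023] twist [ 0.14  0.01 -0.02]
89.9784121329175 [0.48649632 0.34861678 0.01280015]
```

>>> send_rows(
  twist=[
    [0,0,-2],
    [0,0,-4],
    [0,0,-4.7],
    [0,0,-4.7],
    [0,0,-4.7],
    [0,0,-4.7],
  ],
  linear=[
    [0,0,0],
    [0,0,0],
    [0,0,0],
    [0,0,0],
    [0,0,0],
    [0,0,0],
  ],
  jaw=[0,0,0,0,0,0],
)

```text
time_s: 18.18
tool_pos: [0.6144, -0.0685, 0.1022]
tcp_rot: [[-0.082, 0.997, 0.002], [0.997, 0.082, -0.0], [-0.0, 0.002, -1.0]]
contact_force: [-1.1, 2.3, 6.3]
opening: 0.406
```

```bash
python3 - <<'E'
from mv import *
plan((.4822,-.0707,.0385),90);print(psi(),env.sense()['ft_torque'])
E
```

```text
t 18.18 q [-0.22   0.296  0.123  1.396  0.    -0.302] F [-1.09  2.29  6.25] op 0.406 pos [ 0.6144 -0.0685  0.1022]
linear [ 0.0087 -0.1321  0.0634] twist [0.14 0.01 4.71]
94.70660903447147 [0.50885612 0.3261149  0.0627276 ]
```

>>> send_rows(
  twist=[
    [0,0,0],
    [0,0,0],
    [0,0,0],
    [0,0,0],
    [0,0,0],
    [0,0,2],
    [0,0,4],
    [0,0,4.7],
    [0,0,4.7],
    [0,0,4.7],
    [0,0,4.7],
    [0,0,4.7],
    [0,0,4.7],
    [0,0,4.7],
    [0,0,4.7],
  ],
  linear=[
    [0,0,0],
    [0,0,0],
    [0,0,0],
    [0,0,-0.03],
    [0,0,-0.05],
    [0.002,-0.02,-0.05],
    [0.005,-0.06,-0.05],
    [0.007,-0.1,-0.05],
    [0.0089,-0.131,-0.04],
    [0.0089,-0.131,-0.01],
    [0.0089,-0.131,0.02],
    [0.0089,-0.131,0.05],
    [0.0089,-0.131,0.063],
    [0.0089,-0.131,0.063],
    [0.0089,-0.131,0.063],
  ],
  jaw=[0.65,0.65,0.65,0.65,0.65,0.65,0.6,0.5,0.5,0.5,0.5,0.5,0.5,0.5,0.5],
)

```text
time_s: 19.43
tool_pos: [0.4812, -0.0707, 0.036]
tcp_rot: [[0.001, 1.0, -0.003], [1.0, -0.001, -0.0], [-0.0, -0.003, -1.0]]
contact_force: [0.3, -0.3, 0.4]
opening: 0.501
```

```bash
python3 - <<'E'
from wv import *
from mv import *
np.set_printoptions(precision=4,suppress=True)
wsave('w5')
plan((.4818,-.0707,.0375),90);print(psi())
c=load('w5');P=wcloud(c)
m=(abs(P[...,2]-.0715)<.003)&(abs(P[...,1]+.07)<.012)&(abs(P[...,0]-.48)<.025);q=P[m];print('tab top',m.sum(),q.mean(0),q.min(0),q.max(0))
m=(abs(P[...,2]-.02)<.004)&(abs(P[...,0]-.455)<.008)&(abs(P[...,1]+.07)<.03);q=P[m];print('bedfront',m.sum(),np.median(q,0),q.min(0),q.max(0))
m=(abs(P[...,2]-.05)<.015)&(abs(P[...,0]-.473)<.012)&(abs(P[...,1]+.07)<.007);q=P[m];print('tabfront',m.sum(),np.median(q,0),q.min(0),q.max(0))
E
```

```text
t 19.48 q [-0.283  0.001 -0.338  1.232 -0.001 -0.282] F [0.18 0.01 0.51] op 0.502 pos [ 0.4826 -0.0711  0.0375]
linear [ 0.0004 -0.0008 -0.    ] twist [ 0.    0.05 -0.05]
89.95374741005239
tab top 1047 [ 0.4789 -0.0711  0.0706] [ 0.4722 -0.0789  0.0685] [ 0.4874 -0.0633  0.0727]
bedfront 1190 [ 0.4586 -0.0695  0.0226] [ 0.4574 -0.1     0.016 ] [ 0.463 -0.04   0.024]
tabfront 1046 [ 0.4733 -0.0701  0.0517] [ 0.472 -0.077  0.035] [ 0.4755 -0.063   0.065 ]
```

>>> send_rows(
  twist=[
    [0,0,0],
    [0,0,0],
    [0,0,0],
    [0,0,0],
    [0,0,0],
    [0,0,0],
    [0,0,0],
    [0,0,0],
  ],
  linear=[
    [0,0,0],
    [0,0,0],
    [0,0,0],
    [0,0,-0.001],
    [0,0,-0.0015],
    [0,0,-0.0015],
    [0,0,-0.0015],
    [0,0,-0.0015],
  ],
  jaw=[0.3,0,0,0,0,0,0,0],
)

```text
time_s: 20.15
tool_pos: [0.4836, -0.071, 0.0391]
tcp_rot: [[0.001, 1.0, 0.002], [1.0, -0.001, -0.001], [-0.001, 0.002, -1.0]]
contact_force: [3.7, 0.7, 0.0]
opening: 0.178
```

>>> send_rows(
  twist=[
    [0,0,0],
    [0,0,0],
  ],
  linear=[
    [0,-0.0003,0],
    [0,-0.0006,0],
  ],
  jaw=[0,0],
)

```text
time_s: 20.32
tool_pos: [0.4827, -0.071, 0.039]
tcp_rot: [[0.001, 1.0, 0.002], [1.0, -0.001, -0.001], [-0.001, 0.002, -1.0]]
contact_force: [4.5, 0.7, -0.3]
opening: 0.177
```

>>> send_rows(
  twist=[
    [0,0,0],
  ],
  linear=[
    [0,-0.0004,0],
  ],
  jaw=[0],
)

```text
time_s: 20.4
tool_pos: [0.4822, -0.071, 0.039]
tcp_rot: [[0.001, 1.0, 0.002], [1.0, -0.001, -0.001], [-0.001, 0.002, -1.0]]
contact_force: [5.1, -0.1, 0.3]
opening: 0.174
```

>>> send_rows(
  twist=[
    [0,0,0],
  ],
  linear=[
    [0,-0.0004,0],
  ],
  jaw=[0],
)

```text
time_s: 20.48
tool_pos: [0.4817, -0.071, 0.039]
tcp_rot: [[0.001, 1.0, 0.001], [1.0, -0.001, -0.001], [-0.001, 0.001, -1.0]]
contact_force: [5.0, 0.5, 1.4]
opening: 0.177
```

>>> send_rows(
  twist=[
    [0,0,0],
  ],
  linear=[
    [0,-0.0004,-0.0002],
  ],
  jaw=[0],
)

```text
time_s: 20.57
tool_pos: [0.481, -0.0709, 0.039]
tcp_rot: [[0.001, 1.0, 0.001], [1.0, -0.001, -0.001], [-0.001, 0.001, -1.0]]
contact_force: [4.6, 0.7, -1.0]
opening: 0.18
```

>>> send_rows(
  twist=[
    [0,0,0],
  ],
  linear=[
    [0,-0.0004,0],
  ],
  jaw=[0],
)

```text
time_s: 20.65
tool_pos: [0.4806, -0.071, 0.039]
tcp_rot: [[0.001, 1.0, 0.001], [1.0, -0.001, -0.001], [-0.001, 0.001, -1.0]]
contact_force: [6.1, -0.3, 1.2]
opening: 0.176
```

>>> send_rows(
  twist=[
    [0,0,0],
  ],
  linear=[
    [0,-0.0004,0],
  ],
  jaw=[0],
)

```text
time_s: 20.73
tool_pos: [0.4802, -0.071, 0.039]
tcp_rot: [[0.001, 1.0, 0.001], [1.0, -0.001, -0.001], [-0.001, 0.001, -1.0]]
contact_force: [4.8, -0.2, 1.0]
opening: 0.177
```

>>> send_rows(
  twist=[
    [0,0,0],
  ],
  linear=[
    [0,-0.0004,0],
  ],
  jaw=[0],
)

```text
time_s: 20.82
tool_pos: [0.4798, -0.071, 0.039]
tcp_rot: [[0.001, 1.0, 0.001], [1.0, -0.001, -0.001], [-0.001, 0.001, -1.0]]
contact_force: [4.7, 0.6, -0.1]
opening: 0.178
```

>>> send_rows(
  twist=[
    [0,0,0],
  ],
  linear=[
    [0,-0.0004,0],
  ],
  jaw=[0],
)

```text
time_s: 20.9
tool_pos: [0.4794, -0.071, 0.039]
tcp_rot: [[0.001, 1.0, 0.001], [1.0, -0.001, -0.001], [-0.001, 0.001, -1.0]]
contact_force: [5.5, -0.0, 1.3]
opening: 0.176
```

>>> send_rows(
  twist=[
    [0,0,0],
  ],
  linear=[
    [0,-0.0004,0],
  ],
  jaw=[0],
)

```text
time_s: 20.98
tool_pos: [0.479, -0.071, 0.039]
tcp_rot: [[0.001, 1.0, 0.001], [1.0, -0.001, -0.001], [-0.001, 0.001, -1.0]]
contact_force: [5.1, -0.0, 0.0]
opening: 0.176
```

>>> send_rows(
  twist=[
    [0,0,0],
  ],
  linear=[
    [0,-0.0003,-0.0001],
  ],
  jaw=[0],
)

```text
time_s: 21.07
tool_pos: [0.4785, -0.071, 0.039]
tcp_rot: [[0.001, 1.0, 0.0], [1.0, -0.001, -0.001], [-0.001, 0.0, -1.0]]
contact_force: [3.9, -0.6, 0.1]
opening: 0.179
```

>>> send_rows(
  twist=[
    [0,0,0],
  ],
  linear=[
    [0,-0.0003,0],
  ],
  jaw=[0],
)

```text
time_s: 21.15
tool_pos: [0.4783, -0.071, 0.039]
tcp_rot: [[0.001, 1.0, 0.0], [1.0, -0.001, -0.001], [-0.001, 0.0, -1.0]]
contact_force: [3.9, -0.8, 0.9]
opening: 0.177
```

>>> send_rows(
  twist=[
    [0,0,0],
  ],
  linear=[
    [0,-0.0003,0],
  ],
  jaw=[0],
)

```text
time_s: 21.23
tool_pos: [0.4779, -0.071, 0.039]
tcp_rot: [[0.001, 1.0, 0.0], [1.0, -0.001, -0.001], [-0.001, 0.0, -1.0]]
contact_force: [5.4, -0.0, 0.4]
opening: 0.177
```

>>> send_rows(
  twist=[
    [0,0,0],
  ],
  linear=[
    [0,-0.0003,0],
  ],
  jaw=[0],
)

```text
time_s: 21.32
tool_pos: [0.4777, -0.0709, 0.039]
tcp_rot: [[0.001, 1.0, 0.0], [1.0, -0.001, -0.001], [-0.001, 0.0, -1.0]]
contact_force: [5.1, -0.5, 1.3]
opening: 0.178
```

>>> send_rows(
  twist=[
    [0,0,0],
  ],
  linear=[
    [0,-0.0003,0],
  ],
  jaw=[0],
)

```text
time_s: 21.4
tool_pos: [0.4774, -0.0709, 0.039]
tcp_rot: [[0.001, 1.0, 0.0], [1.0, -0.001, -0.001], [-0.001, 0.0, -1.0]]
contact_force: [4.8, -0.2, 1.1]
opening: 0.175
```

>>> send_rows(
  twist=[
    [0,0,0],
  ],
  linear=[
    [0,-0.0003,0],
  ],
  jaw=[0],
)

```text
time_s: 21.48
tool_pos: [0.4771, -0.0709, 0.039]
tcp_rot: [[0.001, 1.0, 0.0], [1.0, -0.001, -0.001], [-0.001, 0.0, -1.0]]
contact_force: [5.0, -0.4, 0.4]
opening: 0.178
```

>>> send_rows(
  twist=[
    [0,0,0],
  ],
  linear=[
    [0,-0.0003,0],
  ],
  jaw=[0],
)

```text
time_s: 21.57
tool_pos: [0.4768, -0.0709, 0.039]
tcp_rot: [[0.001, 1.0, 0.0], [1.0, -0.001, -0.001], [-0.001, 0.0, -1.0]]
contact_force: [5.0, 0.3, 1.0]
opening: 0.175
```

>>> send_rows(
  twist=[
    [0,0,0],
  ],
  linear=[
    [0,-0.0003,0],
  ],
  jaw=[0],
)

```text
time_s: 21.65
tool_pos: [0.4765, -0.071, 0.039]
tcp_rot: [[0.001, 1.0, 0.0], [1.0, -0.001, -0.001], [-0.001, 0.0, -1.0]]
contact_force: [5.5, -0.9, 1.4]
opening: 0.176
```

```bash
cat > meas.py <<'E'
from wv import *
from mv import plan
import sys
np.set_printoptions(precision=4,suppress=True)
n=sys.argv[1];wsave(n);plan((.4818,-.0707,.0375),90)
c=load(n);P=wcloud(c)
m=(P[...,2]>.034)&(P[...,2]<.062)&(abs(P[...,0]-.465)<.012)&(abs(P[...,1]+.0705)<.006);q=P[m];print('tabfront',m.sum(),np.median(q,0))
for y0 in (-.10,-.045):
  m=(P[...,2]>.008)&(P[...,2]<.0205)&(abs(P[...,0]-.458)<.006)&(abs(P[...,1]-y0)<.012);q=P[m];print('bedfront face',m.sum(),np.median(q,0))
cv2.imwrite(f'pics/{n}z.png',cv2.resize(c['im'][150:350,180:390,::-1],None,fx=3,fy=3,interpolation=cv2.INTER_CUBIC))
E
python3 meas.py w6
```

```text
t 21.7 q [-0.287 -0.017 -0.352  1.235 -0.001 -0.286] F [ 4.69 -0.15 -0.36] op 0.18 pos [ 0.4764 -0.071   0.039 ]
linear [0.0003 0.0054 0.0015] twist [ 0.02  0.05 -0.04]
tabfront 766 [ 0.4659 -0.0704  0.05  ]
bedfront face 350 [ 0.4583 -0.0997  0.0146]
bedfront face 355 [ 0.4582 -0.0453  0.0146]
```

View pics/w6z.png

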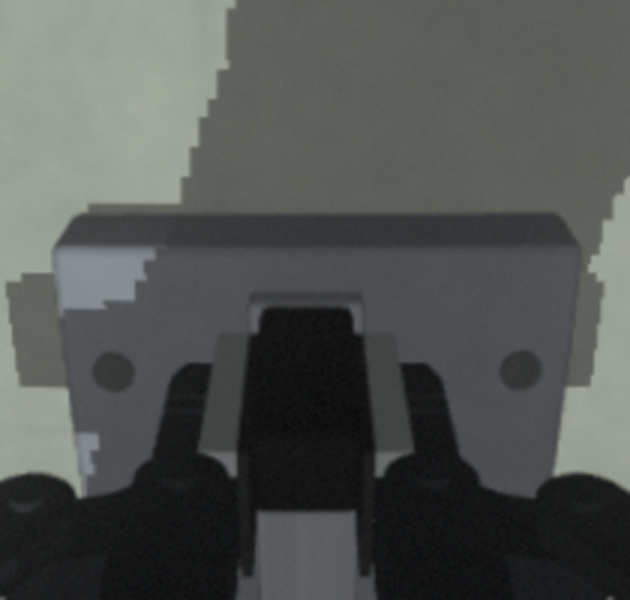

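>>> send_rows(
  twist=[
    [0,0,0],
    [0,0,0],
    [0,0,0],
  ],
  linear=[
    [0,-0.0007,-0.0002],
    [0,-0.0014,-0.0002],
    [0,-0.0021,-0.0002],
  ],
  jaw=[0,0,0],
)

```text
time_s: 21.95
tool_pos: [0.4741, -0.0709, 0.039]
tcp_rot: [[0.001, 1.0, -0.0], [1.0, -0.001, -0.001], [-0.001, -0.0, -1.0]]
contact_force: [4.8, 0.5, 0.2]
opening: 0.178
```

>>> send_rows(
  twist=[
    [0,0,0],
  ],
  linear=[
    [0,-0.0007,0],
  ],
  jaw=[0],
)

```text
time_s: 22.03
tool_pos: [0.4733, -0.0709, 0.039]
tcp_rot: [[0.001, 1.0, -0.0], [1.0, -0.001, -0.001], [-0.001, -0.0, -1.0]]
contact_force: [5.3, -0.5, 0.2]
opening: 0.175
```

>>> send_rows(
  twist=[
    [0,0,0],
  ],
  linear=[
    [0,-0.0007,0],
  ],
  jaw=[0],
)

```text
time_s: 22.12
tool_pos: [0.4726, -0.0708, 0.039]
tcp_rot: [[0.001, 1.0, -0.0], [1.0, -0.001, -0.001], [-0.001, -0.0, -1.0]]
contact_force: [4.2, 0.1, 0.6]
opening: 0.176
```

>>> send_rows(
  twist=[
    [0,0,0],
  ],
  linear=[
    [0,-0.0007,0],
  ],
  jaw=[0],
)

```text
time_s: 22.2
tool_pos: [0.4719, -0.0708, 0.039]
tcp_rot: [[0.001, 1.0, -0.0], [1.0, -0.001, -0.001], [-0.001, -0.0, -1.0]]
contact_force: [4.9, 0.2, 0.3]
opening: 0.175
```

>>> send_rows(
  twist=[
    [0,0,0],
  ],
  linear=[
    [0,-0.0007,0],
  ],
  jaw=[0],
)

```text
time_s: 22.28
tool_pos: [0.4712, -0.0708, 0.039]
tcp_rot: [[0.001, 1.0, -0.0], [1.0, -0.001, -0.001], [-0.001, -0.0, -1.0]]
contact_force: [6.1, 0.5, -0.2]
opening: 0.175
```

>>> send_rows(
  twist=[
    [0,0,0],
  ],
  linear=[
    [0,-0.0007,0],
  ],
  jaw=[0],
)

```text
time_s: 22.37
tool_pos: [0.4705, -0.0708, 0.039]
tcp_rot: [[0.001, 1.0, -0.0], [1.0, -0.001, -0.001], [-0.001, -0.0, -1.0]]
contact_force: [5.2, 0.3, 0.5]
opening: 0.179
```

>>> send_rows(
  twist=[
    [0,0,0],
  ],
  linear=[
    [0,-0.0007,0],
  ],
  jaw=[0],
)

```text
time_s: 22.45
tool_pos: [0.4698, -0.0708, 0.039]
tcp_rot: [[0.001, 1.0, -0.0], [1.0, -0.001, -0.001], [-0.001, -0.0, -1.0]]
contact_force: [5.3, 0.1, 1.2]
opening: 0.174
```

```bash
python3 meas.py w7
```

```text
t 22.5 q [-0.291 -0.033 -0.368  1.236 -0.001 -0.29 ] F [ 4.61 -0.23  0.34] op 0.173 pos [ 0.4697 -0.0708  0.039 ]
linear [0.0002 0.0121 0.0015] twist [-0.03  0.04 -0.04]
tabfront 763 [ 0.4592 -0.0707  0.0502]
bedfront face 359 [ 0.4583 -0.0996  0.0144]
bedfront face 366 [ 0.4581 -0.0455  0.0145]
```

>>> send_rows(
  twist=[
    [0,0,0],
    [0,0,0],
    [0,0,0],
  ],
  linear=[
    [0,-0.0005,0],
    [0,-0.001,0],
    [0,-0.001,0],
  ],
  jaw=[0,0,0],
)

```text
time_s: 22.75
tool_pos: [0.4687, -0.0708, 0.039]
tcp_rot: [[0.001, 1.0, -0.0], [1.0, -0.001, -0.001], [-0.001, -0.0, -1.0]]
contact_force: [4.3, 0.5, 0.4]
opening: 0.174
```

```bash
python3 meas.py w8
```

```text
t 22.8 q [-0.291 -0.036 -0.37   1.236 -0.001 -0.29 ] F [ 4.9  -0.12  0.32] op 0.179 pos [ 0.4688 -0.0708  0.039 ]
linear [0.0001 0.013  0.0015] twist [-0.03  0.03 -0.03]
tabfront 755 [ 0.4582 -0.0707  0.0501]
bedfront face 355 [ 0.4583 -0.0996  0.0146]
bedfront face 366 [ 0.4581 -0.0454  0.0143]
```

>>> send_rows(
  twist=[
    [0,0,0],
    [0,0,0],
  ],
  linear=[
    [0,0.0004,0],
    [0,0.0004,0],
  ],
  jaw=[0,0],
)

```text
time_s: 22.97
tool_pos: [0.4688, -0.0708, 0.039]
tcp_rot: [[0.001, 1.0, -0.001], [1.0, -0.001, -0.001], [-0.001, -0.001, -1.0]]
contact_force: [2.1, -1.1, 2.4]
opening: 0.178
```

>>> send_rows(
  twist=[
    [0,0,0],
  ],
  linear=[
    [0,0,0],
  ],
  jaw=[0],
)

```text
time_s: 23.05
tool_pos: [0.4687, -0.0708, 0.039]
tcp_rot: [[0.001, 1.0, -0.001], [1.0, -0.001, -0.001], [-0.001, -0.001, -1.0]]
contact_force: [2.6, 0.1, 3.0]
opening: 0.177
```

>>> send_rows(
  twist=[
    [0,0,0],
    [0,0,0],
    [0,0,0],
  ],
  linear=[
    [0,0.0004,-0.0006],
    [0,0.0004,-0.0006],
    [0,0.0004,-0.0006],
  ],
  jaw=[0,0,0],
)

```text
time_s: 23.3
tool_pos: [0.4687, -0.0707, 0.039]
tcp_rot: [[0.001, 1.0, -0.002], [1.0, -0.001, -0.0], [-0.0, -0.002, -1.0]]
contact_force: [1.4, -0.1, 0.3]
opening: 0.176
```

>>> send_rows(
  twist=[
    [0,0,0],
    [0,0,0],
    [0,0,0],
    [0,0,0],
    [0,0,0],
  ],
  linear=[
    [0,0,0],
    [0,0,0],
    [0,0,0],
    [0,0,0],
    [0,0,0],
  ],
  jaw=[0.3,0.5,0.5,0.5,0.5],
)

```text
time_s: 23.72
tool_pos: [0.4689, -0.0706, 0.0391]
tcp_rot: [[0.001, 1.0, -0.002], [1.0, -0.001, -0.0], [-0.0, -0.002, -1.0]]
contact_force: [0.4, -0.7, 0.6]
opening: 0.503
```

```bash
python3 meas.py w9
```

```text
t 23.77 q [-0.291 -0.034 -0.368  1.238 -0.001 -0.29 ] F [-0.15 -0.58  0.58] op 0.503 pos [ 0.4691 -0.0707  0.0392]
linear [0.     0.0127 0.0017] twist [-0.09  0.02 -0.04]
tabfront 746 [ 0.4582 -0.0705  0.0502]
bedfront face 354 [ 0.4582 -0.0998  0.0147]
bedfront face 366 [ 0.4582 -0.0458  0.0144]
```

>>> send_rows(
  twist=[
    [0,0,0],
    [0,0,0],
    [0,0,0],
    [0,0,0],
    [0,0,0],
    [0,0,0],
    [0,0,0],
    [0,0,0],
    [0,0,0],
    [0,0,0],
    [0,0,0],
  ],
  linear=[
    [0,0,-0.02],
    [0,0,-0.05],
    [0,0,-0.085],
    [0,0,-0.12],
    [0,-0.03,-0.15],
    [0,-0.07,-0.15],
    [0,-0.1,-0.15],
    [0,-0.1,-0.15],
    [0,-0.1,-0.15],
    [0,-0.1,-0.15],
    [0,-0.1,-0.15],
  ],
  jaw=[0.5,0.5,0.5,0.5,0.5,0.5,0.5,0.5,0.5,0.5,0.5],
)

```text
time_s: 24.68
tool_pos: [0.3704, -0.0708, 0.1894]
tcp_rot: [[0.0, 1.0, -0.0], [1.0, -0.0, -0.0], [-0.0, -0.0, -1.0]]
contact_force: [-0.7, -0.2, -0.1]
opening: 0.502
```

```bash
python3 meas.py w10; python3 - <<'E'
from h import *
from plant import env
import numpy as np
for n in ['scene','top']:
    c=env.get_calibration(n);im,d=env.get_image(n);cv2.imwrite(f'pics/{n}1.png',im[:,:,::-1]);np.savez(f'pics/{n}1.npz',im=im,d=d,**c)
    a=load(n+'0')['im'].astype(int)
    if n=='top': cv2.imwrite('pics/topdiff.png',np.hstack([im[120:300,150:450,::-1],(abs(a-im).max(2)>40)[120:300,150:450,None].astype(np.uint8).repeat(3,2)*255]))
E
```

```text
t 24.73 q [-0.367 -0.347 -0.334  1.584 -0.001 -0.366] F [ 0.69 -0.47  0.41] op 0.501 pos [ 0.3704 -0.0707  0.1894]
linear [0.0001 0.1115 0.1518] twist [-0.04  0.02 -0.02]
tabfront 163 [ 0.4583 -0.0706  0.0488]
bedfront face 115 [ 0.4579 -0.0996  0.0147]
bedfront face 116 [ 0.4577 -0.0447  0.0148]
```

View pics/topdiff.png

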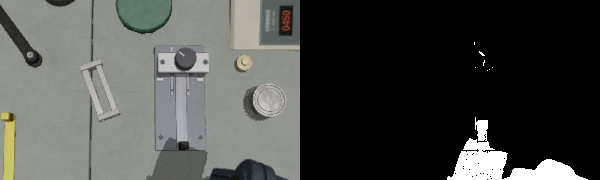

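View pics/w10.png

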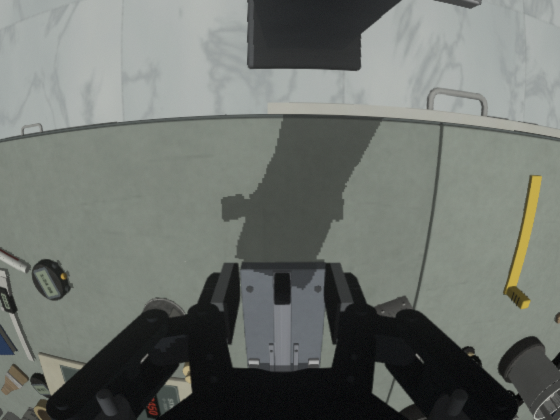

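```bash
python3 -c "
from plant import env
print(env.job_done())"
```

```text
the job is handed in; nothing more can be done
None
```

I set the blade so the strip drags at about 4.7 N and drew it flush with the front of the bed. I handed the job in at about 24.7 s with the arm clear of everything.

**Setting the knob:** I estimated a gap of about 7 mm from a tilted wrist view, then turned the knob in three steps with a short pull after each:

| Knob turn | Drag read | Drag corrected for vertical load |
|---|---|---|
| 104.9° clockwise | about 3.3 N, while lifting 1–2 N | about 4.3 N |
| 7.2° further | about 5.5 N | about 5.7 N |
| 4.7° back | about 5.0 N, while pressing 0.4–0.6 N | about 4.7 N |

**Confidence in the drag:** The raw force at the final setting averaged about 5.0 N, at the upper edge of the band. The 4.7 N rests on my correction for the slight downward press and is good to about ±0.15 N. It includes the friction from the strip's own weight, roughly 0.8 N, so the blade's share alone is nearer 3.9 N. The middle pull was above 5 N, so I backed the blade off before drawing the strip.

**Position:** After the fingers opened, the tab's front face and the bed's front face both measured x = 0.4582 m. A farther view after the arm backed away differed by about 0.5 mm (0.4583 against 0.4578).

**Surroundings:** Comparing top views from before and after, only the knob, the tab and the arm with its shadow had changed. The bystanders and the yellow look-alike are where they were.

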